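# Ready the proofing press and margin frame

## Robot

A 6-joint arm with a two-finger parallel gripper is mounted at the origin on the work surface. World frame = base frame: x ahead of the robot, y to its left, z up, the work surface at z = 0. Lengths are in m, angles in rad, forces in N, time in s.
With the tool pointing down it reaches from about 0.375 to 0.9 m from the base axis. Payload 3.1 kg.
Tool frame: the origin (TCP) lies midway between the tips of the shut fingers; the grasp point (between the pads) lies 19 mm behind it; z points along the fingers, y is the line along which they close (so a half turn about z gives the same grasp; the last joint's range is limited). The gripper opens to 87 mm and grips with 3 to 60 N. Pads are 19 mm wide; open, the fingers measure 117 mm over their backs; the gripper's body (75 mm by 190 mm) begins 51 mm behind the grasp point.
Start: joints at [0.947, 0.527, 1.433, -0, 1.181, -0.178], TCP at [0.269, 0.564, 0.223] pointing down, gripper open.
Joint ranges: [-3.08, 3.08], [-0.75, 2.2], [0.22, 2.44], [-1.43, 4.57], [0, 2.65], [-2.85, 2.85]. Speed limits (rad/s): [2.79, 2.79, 3.14, 3.14, 3.14, 3.14].

## Interface

Orientations are given as a unit quaternion [x, y, z, w].
In Python, from rig import status, imaging, order gives the robot as it stands.
- The arm moves only by the tool arm_command, never from a script. Its argument "deltas" is one flat list of numbers, 5 for each row, row after row: the opening, from -1 (shut) to 1 (fully open), so that 0 is half open, then the shift along the tool's x, y, z in m, then the turn about the tool's z in rad. In form: [gripper, tx, ty, tz, roll, gripper, tx, ty, tz, roll, ...]. A call has 1 to 12 rows; each row shifts and turns the commanded pose from where the row before left it, along the tool's axes as they then stand; what a row does not reach is not made up. A row lasts 1/8 s, in which the tool goes at most 62.5 mm and 10.7 degrees, less where a joint would pass 70% of its speed; a pose out of reach is approached as far as the arm can. A call with a gripper value outside its range is refused whole. The fingers move at their own pace and stop on an object; "newtons" is the grip in N (left out, the last holds). Time passes only in rows, so rows that do not move let the fingers close. It gives the time, the measured TCP pose, the force, the opening and the grip force at its end, in the units of the state.
- status.get_obs(): the state, without advancing time (a new reading comes with each control period).
- imaging.camera(name): name is "scene" or "top" or "wrist"; returns (picture, depth): 400x640x3 uint8, red, green, blue; 400x640 float32, m along the optical axis (not along the pixel's ray), 0 where there is no reading.
- imaging.camera_params(name): a dict with "intrinsics" (3x3 intrinsics, pixels), "camera_from_world" (4x4, takes a point from world to camera coordinates). Camera axes: x right, y up, looking along -z (the intrinsics and any distortion apply to the point x, -y, -z); pixel columns grow to the right and rows downward; lengths in m; the calibration is good to about 2 mm. A picture is of the moment at which its call begins: read the wrist's pose just before it. camera_params takes no time and is no camera call; for the wrist camera it gives the pose at the moment of the call.
- order.hand_in(): hands the job in; it is judged then, once.
The state is a dict: "time": time; "q": joint angles; "joint_velocities": joint speeds; "joint_torque": joint torques, N m; "position": TCP position; "tool_rot": TCP orientation; "ft_force": force on the tool from outside, world axes, zero at the start; "moment": the same for the moment, N m; "grip_width": finger opening in m; "grip_force": force on a finger pad.
Only numpy, scipy, OpenCV 4.12 (cv2) and the standard library are available. Lean on these libraries where they do the work, as an engineer would, in place of code of your own. Each camera call takes 0.05 s, during which the arm holds its last target. There are 200 camera calls.

## Task

Get the desk-top proofing press ready for a print: open its hinged leaf, lay the carved printing block face up in the leaf's nest, swing the leaf fully over so that the block drops face-down into the bed, then swing the leaf back fully open, leaving the block in the bed. Push every wooden spacer slip on the desk fully home into the gap of the metal margin frame that matches its width, before or after the block is turned. Leave the other desk things where they are; a spacer may be knocked about while you work, so check at the end that each is home.

Things in the scene. Friction and masses are not known exactly. Their poses are not given: they have to be found in the camera images.
- press: Wooden proofing press, fixed: a dark base board 170 (x) x 200 (y) x 10 mm; origin under its centre, hinge axis along its x above the origin. On the -y side is the bed nest (walls up to 43 mm above the desk); the leaf lies on the +y side when open. Brass hinge cheeks, 46 mm tall, stand at x = +-76 mm.
- hinge (a point): Point on the hinge axis at the press's middle, 40 mm above the desk; axes as the press.
- leaf (a joint): Angle of the hinged leaf: 0 = fully open, flat on the press's +y side with its nest upwards; pi/2 = upright; pi = folded fully over the bed on the -y side. Starts between 1.9 and 3.0. A stiff hinge: it stays where it is left, also with the block in it, and takes about 2 to 4 N at the bar.
- leaf_bar (a point): Middle of the round steel bar, 12 mm thick, on the leaf's free edge, by which it is swung: parallel to the hinge axis, 125 mm from it, 40 mm above the desk when the leaf is fully open or over. 80 mm of it is clear between two arms; 47 mm from its centre to the leaf's outer wall. A gripper pointing down and closing across it can hold it through the whole swing; the bar turns between the fingers.
- leaf_nest (a point): Centre of the nest's floor (axes turn with the leaf, z out of the nest; leaf open: axes as the press, 16 mm above the desk). Nest 114 (x) x 64 mm (y), walls 23 mm, centred 40 mm from the hinge axis; each long wall has a 40 mm finger opening at its middle; past the hinge-side one is the bed floor, 22 mm above the desk. The block tips into the bed about 25 degrees past upright.
- bed (a point): Centre of the bed's floor, 22 mm above the desk, 42 mm from the hinge axis on the -y side; axes as the press. The bed is 116 (x) x 70 mm (y), with the same finger openings.
- block: Wooden printing block 110 (x) x 60 (y) x 24 mm, 0.12 kg or so, with a dark carved border and sprig pattern on its face (its +z side). It starts on the desk face up. Origin: centre of its plain back (24 mm under the face).
- frame: Fixed aluminium frame: five rails 10 mm wide, 19 mm tall along its x; gaps from -y to +y 43, 23, 53, 33 mm wide, for the 40, 20, 50, 30 mm spacers, open to -x, with a stop at x = +40 mm. Rails begin at x = -40 mm; pointed noses to -45 mm guide a spacer in. A keeper bar (x = 0 to 26 mm, underside 19, top 25 mm up) bridges the gaps: spacers slide in lengthwise on the desk. Origin: on the desk, at centre.
- home_20 (a point): Point on the desk, in the 23 mm gap, where the 20 mm wide spacer's origin lies when fully home (front end against the stop, tail 5 mm out past the noses, at frame x = -50 mm); axes as the frame, x pointing into the gap.
- home_30 (a point): Point on the desk, in the 33 mm gap, where the 30 mm wide spacer's origin lies when fully home (front end against the stop, tail 5 mm out past the noses, at frame x = -50 mm); axes as the frame, x pointing into the gap.
- home_40 (a point): Point on the desk, in the 43 mm gap, where the 40 mm wide spacer's origin lies when fully home (front end against the stop, tail 5 mm out past the noses, at frame x = -50 mm); axes as the frame, x pointing into the gap.
- home_50 (a point): Point on the desk, in the 53 mm gap, where the 50 mm wide spacer's origin lies when fully home (front end against the stop, tail 5 mm out past the noses, at frame x = -50 mm); axes as the frame, x pointing into the gap.
- spacer_20: Plain wooden spacer slip 90 (x) x 20 (y) x 16 mm, 60 g or so, the same both ways round; lies flat on the desk. Origin: centre of its underside. It may be absent.
- spacer_30: Plain wooden spacer slip 90 (x) x 30 (y) x 16 mm, 70 g or so, the same both ways round; lies flat on the desk. Origin: centre of its underside. It may be absent.
- spacer_40: Plain wooden spacer slip 90 (x) x 40 (y) x 16 mm, 80 g or so, the same both ways round; lies flat on the desk. Origin: centre of its underside. It may be absent.
- spacer_50: Plain wooden spacer slip 90 (x) x 50 (y) x 16 mm, 90 g or so, the same both ways round; lies flat on the desk. Origin: centre of its underside. It may be absent.
- paperweight: Stone paperweight bar 150 x 30 x 22 mm; leave alone.
- brush: Wide flat paste brush lying on the desk, 190 mm long; leave alone.
- ink_dish: Black ink dish, 84 mm across, 22 mm tall; leave alone.
- seal_stone: Reddish seal stone, 28 x 28 x 55 mm, upright; leave alone.
- ink_bottle: Black ink bottle with a red cap, 48 mm across, 100 mm tall; leave alone.
- ink_stick: Black ink stick 90 x 22 x 12 mm; leave alone.
Things that resemble listed ones, but are neither listed nor needed, are in the scene too. What is shaped like the spacer_30 but pink or purple is not meant.

How it is judged:
By the outcome, as a careful person would: the job done as asked, in the order asked, and still so for the second after the job is handed in, with the robot touching nothing.
Of spacer_20, spacer_30, spacer_40, spacer_50 only 2 to 4 are there at a start; the rules pass over those that are not, and their reading is None.
At some moment in a run one of spacer_20, spacer_30, spacer_40, spacer_50 may be knocked a few centimetres aside while the robot is not near it.
It also fails if it takes over 210 s, if anything falls off the work surface, if the arm or the gripper's body presses on something with over 40 N, if the wrist force passes 120 N, or if a joint passes its speed limit or range.

## Working session

There is one attempt and no reset: what is moved stays moved. The work goes in short steps, Python scripts to look and compute and a tool call to move; the robot and the scene stay as the last step left them, time stands still between calls to the robot, and variables do not carry over. Pictures are saved under pics/ and viewed, at most 14 in all, crops included, and the job is handed in when it is done.

Besides the shell and the picture viewer there is one more tool, called after "Emit:" by a JSON object that holds its "name" and its "arguments". arm_command: Moves the arm, as the interface text tells. Its arguments: {"type":"object","properties":{"deltas":{"type":"array"},"newtons":{"type":"number"}},"required":["deltas"]}

```bash
ls; mkdir -p pics
cat > h.py <<'E'
import numpy as np, cv2
from rig import status, imaging, order
def snap(n,f):
    c=imaging.camera(n); p=imaging.camera_params(n)
    cv2.imwrite('pics/'+f+'.png',c[0][:,:,::-1]); np.savez('pics/'+f,img=c[0],d=c[1],K=p['intrinsics'],T=p['camera_from_world'])
    return c[0],c[1],p['intrinsics'],p['camera_from_world']
def load(f):
    z=np.load('pics/'+f+'.npz'); return z['img'],z['d'],z['K'],z['T']
def ray(K,T,uv,z):
    uv=np.atleast_2d(np.array(uv,float)); K=np.array(K);T=np.array(T)
    d=np.c_[(uv[:,0]-K[0,2])/K[0,0],-(uv[:,1]-K[1,2])/K[1,1],-np.ones(len(uv))]
    R=T[:3,:3];o=-R.T@T[:3,3];w=d@R
    s=(z-o[2])/w[:,2]; return o+w*s[:,None]
def cloud(d,K,T):
    v,u=np.mgrid[:d.shape[0],:d.shape[1]]
    P=np.stack([(u-K[0,2])/K[0,0]*d,-(v-K[1,2])/K[1,1]*d,-d],-1)
    R=T[:3,:3]; return (P-T[:3,3])@R
E
python3 - <<'E'
from h import *
np.set_printoptions(precision=3,suppress=True)
print(status.get_obs())
for n in('scene','top'):
    i,d,K,T=snap(n,n+'0'); print(K,T, imaging.camera_params(n).keys())
E
```

```text
pics
{'time': 0.0, 'q': array([ 0.946,  0.528,  1.434,  0.   ,  1.181, -0.178]), 'joint_velocities': array([-0.   ,  0.001,  0.   , -0.001,  0.   ,  0.   ]), 'joint_torque': array([  0.   , -44.004, -17.659,   0.063,   0.058,  -0.   ]), 'position': array([0.269, 0.563, 0.222]), 'tool_rot': array([ 0.221,  0.975, -0.001, -0.   ]), 'ft_force': array([-0.419, -0.326, -0.821]), 'moment': array([-0.04 , -0.017, -0.015]), 'grip_force': 0.0, 'grip_width': 0.08695035227308227}
[[361.961   0.    320.968]
 [  0.    361.961 198.538]
 [  0.      0.      1.   ]] [[ 0.176  0.984  0.011 -0.059]
 [-0.814  0.139  0.564  0.394]
 [ 0.554 -0.108  0.826 -1.234]
 [ 0.     0.     0.     1.   ]] dict_keys(['intrinsics', 'camera_from_world'])
[[462.294   0.    321.432]
 [  0.    462.294 193.496]
 [  0.      0.      1.   ]] [[-0.027 -1.     0.006 -0.02 ]
 [ 0.986 -0.025  0.167 -0.515]
 [-0.167  0.01   0.986 -1.314]
 [ 0.     0.     0.     1.   ]] dict_keys(['intrinsics', 'camera_from_world'])
```

View pics/top0.png

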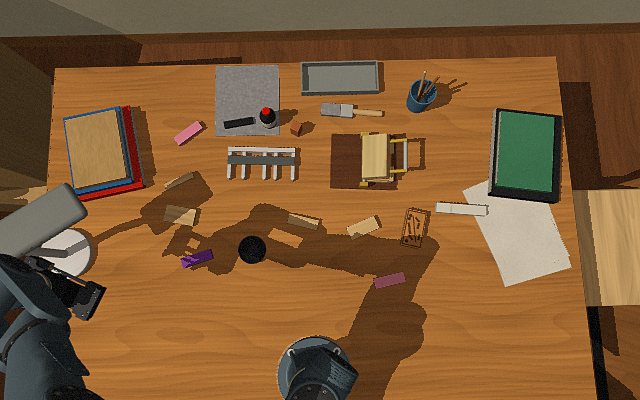

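View pics/scene0.png

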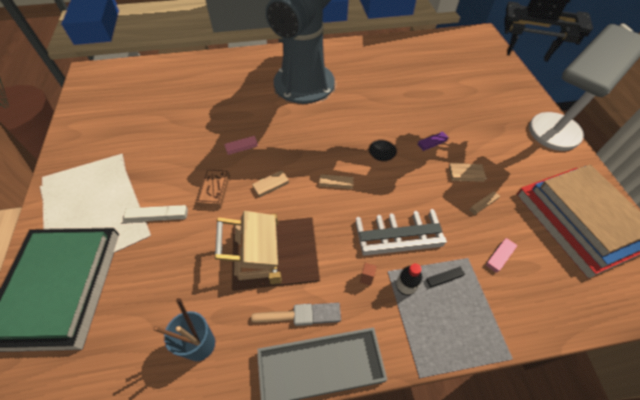

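Top view: press at (330–408, 133–189), with the leaf folded partway to image right, bar about (407,155). Frame at (227–298,147–180). Block at (415,228). Wooden slips at (179,180), (181,215), (304,221), (364,226); pink and purple decoys at (188,133), (197,259), (390,281). Next: measure them.

```bash
cat >> h.py <<'E'
def rects(d,K,T,img,lo,hi,box=None,minA=30):
    P=cloud(d,K,T); m=((P[...,2]>lo)&(P[...,2]<hi)&(d>0)).astype(np.uint8)
    n,l,st,c=cv2.connectedComponentsWithStats(m)
    for k in range(1,n):
        if st[k,4]<minA: continue
        q=P[l==k]; 
        (cx,cy),(w,h),a=cv2.minAreaRect((q[:,:2]*1000).astype(np.float32))
        if w<h: w,h,a=h,w,a+90
        print('px',c[k].round(),'A',st[k,4],'c',round(cx),round(cy),'size',round(w),round(h),'ang',round((a+90)%180-90,1),'z',(np.median(q[:,2])*1000).round(1),'rgb',np.median(img[l==k],0))
E
python3 - <<'E'
from h import *
i,d,K,T=load('top0')
P=cloud(d,K,T); print('desk',np.median(P[300:330,200:300,2]))
rects(d,K,T,i,0.009,0.12)
big=cv2.resize(i[120:300,150:450],None,fx=2.66,fy=2.66,interpolation=cv2.INTER_CUBIC)
cv2.imwrite('pics/c1.png',big[:,:,::-1])
for v in range(128,195,4): print(v,(P[v,325:428:5,2]*1000).astype(int))
E
```

```text
desk -0.00034577286496379736
px [340.  77.] A 781 c 885 -99 size 240 106 ang 90.0 z 25.3 rgb [78. 76. 69.]
px [421.  96.] A 636 c 799 -338 size 79 78 ang -50.5 z 71.1 rgb [42.5 60.  66. ]
px [346. 110.] A 590 c 776 -132 size 188 41 ang 83.3 z 17.5 rgb [144. 135. 118.]
px [103. 153.] A 6001 c 659 614 size 261 196 ang 11.9 z 74.3 rgb [166. 127.  75.]
px [268. 117.] A 285 c 761 118 size 68 46 ang -16.0 z 70.5 rgb [33. 22. 20.]
px [525. 155.] A 6125 c 620 -655 size 276 205 ang -8.7 z 52.5 rgb [ 57. 109.  74.]
px [238. 122.] A 209 c 749 215 size 93 25 ang -80.1 z 14.4 rgb [28. 28. 26.]
px [188. 133.] A 299 c 720 371 size 90 36 ang -52.4 z 15.1 rgb [206. 120. 136.]
px [296. 128.] A 135 c 719 38 size 29 28 ang -28.1 z 52.1 rgb [157.  83.  42.]
px [369. 160.] A 2959 c 616 -173 size 219 171 ang 86.8 z 46.2 rgb [107.  80.  45.]
px [261. 159.] A 1276 c 617 147 size 203 100 ang 87.3 z 23.1 rgb [106. 101.  95.]
px [179. 180.] A 214 c 571 394 size 91 23 ang -65.0 z 15.3 rgb [112.  86.  53.]
px [461. 209.] A 532 c 462 -448 size 151 31 ang 84.2 z 21.0 rgb [200. 190. 169.]
px [180. 215.] A 513 c 466 
[... 1337 characters left out ...]
8  28   8   0 101   3
  -1  -2   2]
160 [ 3  1 11 11  6  6  6  7 77 78 83 89 99 24  4 -4 96 -1  2  2  0]
164 [-3  0  9  6 11  7  8  7 74 78 84 91 97 22 15  0 99  4  0 -1  2]
168 [  1   4   6  14   8   7   8  12  73  77  88  91 100  38   9   5  98   0
   0  -4  -4]
172 [  0  13   8  10   4   9   6   9  72  80  84  93 104  84  90  88  92  -1
   2  -7   1]
176 [ 0 15 10  9  9 12  8  8 75 76 91 92 98 33  4  2  4  0 -1 -4 -4]
180 [-4 12 10  8  5  8 13  9 40 42 44 42 39 29  5 -1  3 -2 -2  5  0]
184 [-1  6  4 12  8 13  7 44 46 12  8  7  6 13 14  0  0  1  0  2  0]
188 [ 3  2  0  5 12  5  8 17 13  8  4 10 10  6  6  1 -2  0 -3  6 -8]
192 [ 0  5  0  0  2  9 -5  0  1 -2  0  3  0 -3 -1  0  0  0  4  0  0]
```

View pics/c1.png

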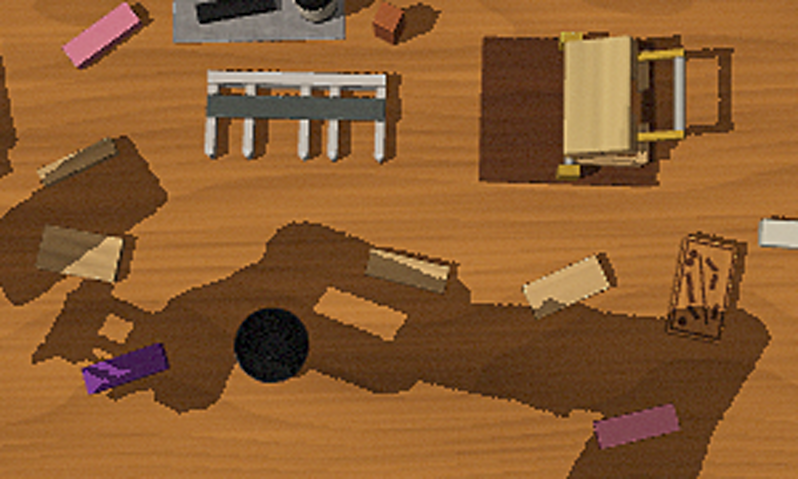

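All four spacers fit by size: 20 at (179,180), 50 at (180,215), 30 at (303,221) and 40 at (362,227). They are wood-coloured, while the 90x30 pink and purple ones are decoys. The crop confirms this, and shows the frame's noses facing -x, with gaps 33, 53, 23, 43 from left to right. I'll start with spacer 20.

```bash
cat >> h.py <<'E'
from scipy.spatial.transform import Rotation as Ro
def plan(*wps):
    """waypoints (x,y,z mm, yaw deg of tool y, None=keep); prints per-waypoint tool shift (mm) then roll"""
    o=status.get_obs(); p=o['position']*1000; R=Ro.from_quat(o['tool_rot']).as_matrix()
    yaw=np.degrees(np.arctan2(R[1,1],R[0,1])); print('at',p.round(1),'yaw',yaw.round(1),'tilt',np.degrees(np.arccos(-R[2,2])).round(2),'q6',o['q'][5].round(2),'w',round(o['grip_width']*1000,1),'F',o['ft_force'].round(1))
    for w in wps:
        a=np.radians(yaw); ty=np.array([np.cos(a),np.sin(a)]); tx=np.array([-ty[1],ty[0]])*-1
        # tool z down: x = y cross z
        tx=np.cross([ty[0],ty[1],0],[0,0,-1])[:2]
        g=np.array(w[:3],float)-p; s=[g[:2]@tx,g[:2]@ty,-g[2]]
        out='shift %s norm %.0f'%(np.round(s,1),np.linalg.norm(s))
        if w[3] is not None:
            r=-((w[3]-yaw+90)%180-90); out+=' then roll %.3f rad'%np.radians(r); yaw-=r
        print(out); p=np.array(w[:3],float)
E
python3 -c "
from h import *
plan((557,424,100,25),(557,424,3,None))"
```

```text
at [269.1 563.4 221.7] yaw 64.5 tilt 0.11 q6 -0.18 w 86.7 F [ 0.7 -0.2 -0.5]
shift [-319.9   -1.6  121.7] norm 342 then roll 0.689 rad
shift [ 0.  0. 97.] norm 97
```

Emit:
{"name": "arm_command", "arguments": {"deltas": [0.2,-0.0457,0,0.0174,0,0.2,-0.0457,0,0.0174,0,0.2,-0.0457,0,0.0174,0,0.2,-0.0457,0,0.0174,0,0.2,-0.0457,0,0.0174,0,0.2,-0.0457,0,0.0174,0,0.2,-0.0457,0,0.0174,0,0.2,0,0,0,0.172,0.2,0,0,0,0.172,0.2,0,0,0,0.172,0.2,0,0,0,0.172,0.2,0,0,0,0]}}

```text
time: 1.6
position: [0.5578, 0.4258, 0.1001]
tool_rot: [0.536, 0.844, -0.001, -0.0]
ft_force: [1.1, -0.4, -0.5]
grip_width: 0.0525
grip_force: 0.0
```

```bash
python3 -c "
from h import *
plan((557,424,3,25))
i,d,K,T=snap('wrist','w1'); print(K,T); rects(d,K,T,i,.009,.03)
i,d,K,T=snap('top','t1'); rects(d,K,T,i,.009,.03)"
```

```text
at [557.8 425.8 100.1] yaw 25.2 tilt 0.07 q6 0.05 w 52.5 F [ 1.1 -0.4 -0.5]
shift [-1.3 -1.4 97.1] norm 97 then roll 0.003 rad
[[351.44740704   0.         317.74296814]
 [  0.         351.44740704 205.00918959]
 [  0.           0.           1.        ]] [[ 9.04882132e-01  4.25662212e-01  9.25247003e-05 -6.85791523e-01]
 [-4.08400533e-01  8.68248106e-01 -2.81698832e-01 -1.40637517e-01]
 [-1.19988882e-01  2.54866452e-01  9.59502871e-01 -3.15296014e-01]
 [ 0.00000000e+00  0.00000000e+00  0.00000000e+00  1.00000000e+00]]
px [371.  60.] A 491 c 546 531 size 77 2 ang -78.5 z 21.0 rgb [125.  42.  37.]
px [  9. 199.] A 2260 c 348 338 size 90 13 ang -75.5 z 15.8 rgb [150.  82. 168.]
px [185. 199.] A 8075 c 467 387 size 91 50 ang 78.1 z 16.7 rgb [171. 141. 106.]
px [316. 239.] A 2325 c 567 402 size 70 20 ang -65.3 z 16.8 rgb [169. 139. 104.]
px [342.  64.] A 313 c 928 -103 size 240 55 ang 80.3 z 22.7 rgb [67. 65. 60.]
px [302.  76.] A 32 c 887 14 size 62 12 ang -2.0 z 26.4 rgb [103.5 102.5  94.5]
px [343.  91.] A 287 c 841 -99 size 240 41 ang -83.5 z 22.8 rgb [69. 67. 63.]
px [413. 109.] A 40 
[... 948 characters left out ...]
 A 512 c 466 389 size 91 50 ang 78.3 z 15.5 rgb [128.  99.  64.]
px [413. 229.] A 768 c 407 -303 size 110 61 ang -14.1 z 23.6 rgb [178. 115.  54.]
px [303. 221.] A 306 c 437 24 size 90 30 ang 74.6 z 16.2 rgb [205. 166. 109.]
px [362. 227.] A 411 c 415 -155 size 95 40 ang -68.0 z 15.9 rgb [128.  98.  62.]
px [ 62. 240.] A 460 c 395 733 size 114 48 ang -59.9 z 19.9 rgb [208. 198. 186.]
px [251. 250.] A 453 c 358 175 size 80 79 ang 88.3 z 15.3 rgb [29. 28. 28.]
px [196. 258.] A 320 c 337 337 size 90 30 ang -73.1 z 15.2 rgb [132.  64. 147.]
px [389. 280.] A 321 c 260 -224 size 90 30 ang -78.5 z 15.8 rgb [217. 131. 147.]
px [305. 355.] A 949 c 49 16 size 207 108 ang -71.1 z 13.5 rgb [54. 61. 63.]
```

View pics/w1.png

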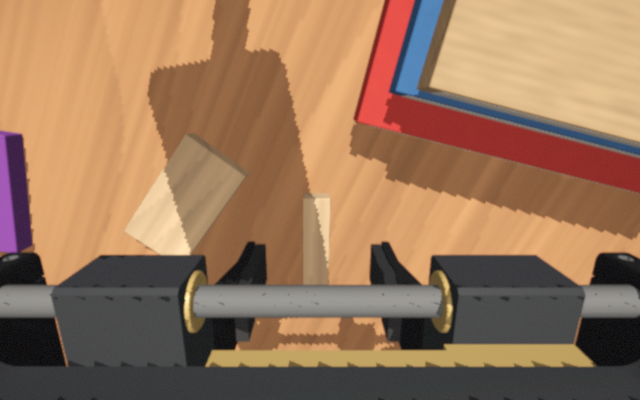

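Emit:
{"name": "arm_command", "arguments": {"deltas": [0.2,-0.001,-0.001,0.035,0,0.2,0,0,0.035,0,0.2,0,0,0.026,0,0.2,0,0,0,0,-1,0,0,0,0,-1,0,0,0,0,-1,0,0,0,0,-1,0,0,0,0,-1,0,0,0,0,-1,0,0,-0.04,0], "newtons": 30}}

```text
time: 2.95
position: [0.5547, 0.423, 0.0414]
tool_rot: [0.537, 0.844, -0.004, -0.002]
ft_force: [-0.4, -0.8, -0.7]
grip_width: 0.0196
grip_force: 29.9
```

```bash
python3 -c "
from h import *
i,d,K,T=load('t1'); P=cloud(d,K,T)
g=i.astype(float).mean(2)
for v in (146,149,163,167,170,173,176,179):
    r=g[v,222:304]; print(v,''.join('%4d'%k for k in r))
for uv,z in [((227,170),.019),((298,170),.019)]: print(ray(K,T,uv,z))
for h in (.019,): print(ray(K,T,[(262,147),(262,180)],h))
plan((467,134,30,87),(467,134,3,None))
"
```

```text
146   54  51  56 110 107 109 164 103 106 105  77  83 121  40  46  50  52  49  50  46  57  53  35  52  43  51  61  51  61  58  52  62  49  58  56  58  57  60  56  61  55  53  61  53  52  58  58  62  54  57  58  54  60  55  60  62  60  63  57  61  62  66  61  64  58  66  67  65  60  59  66  63  57  66  60  63  64  61  62  66  62  60
149   66  64  62 126 121 119 118 115 118 114 112 113 116 117 117 111 116 113 114 115 114 110 115 117 110 115 112 112 116 119 117 115 114 115 114 117 115 119 117 117 115 115 114 117 120 117 116 119 116 119 114 116 121 120 119 116 120 122 116 115 117 120 117 120 121 119 115 120 121 116 117 121 122  55  61  68  65  61  65  70  59  69
163   72  63  65  63  71  55  44  47  47  47  48  59  45  44  41  51  44  51  44  44  45  38  41  38  39  43  44  42  44  49  42  35  47  42  38  43  53  48  44  46  45  42  47  40  42  46  46  44  47  45  54  48  43  41  44  50  44  49  41  51  49  41  44  93  92  88  86  86  91  85  30  41  41  68  68  63  68  64  55  62  67  66
167   60  60  58  56  53  94 118 118 106  65  54  55  58  65  65  62  64  56  60  73 121 117 119  67 
[... 1172 characters left out ...]
51  65 122 115 119  74  50  62  58  56  61  62  63  53  60
179   63  65  70  65  69  65  64  73  65  61  65  60  65  64  57  58  54  57  57  46  52  97  65  52  52 123 116 112 112 115 104 115 113 111 110 111 113 114 110 107 114 175  94  57  50  58 123 118 116 112 118 109  93  90  76  62  66  63  61  69  62  65  56  68  59  56  61  61  58  99 127  97  64  64  62  61  58  65  63  60  62  59
[[0.59745465 0.24818662 0.019     ]]
[[0.59199241 0.03443337 0.019     ]]
[[0.66630029 0.14247676 0.019     ]
 [0.56403779 0.14303269 0.019     ]]
at [554.7 423.   41.4] yaw 25.0 tilt 0.5 q6 0.05 w 19.6 F [-0.4 -0.8 -0.7]
shift [-224.7 -201.7   11.4] norm 302 then roll -1.082 rad
shift [ 0.  0. 27.] norm 27
```

```bash
python3 -c "
from h import *
i,d,K,T=load('t1')
for v,us in ((173,(228.6,242.8,274.7,292.4)),(167,(228.9,243.0,275.0,292.7))):
    p=ray(K,T,[(u,v) for u in us],.019)*1000
    print(p.round(1).tolist(), (p[:,1]-np.array([96,53,-43,-96])*.9988).round(1))
P=cloud(d,K,T)
print((P[140:186,262,:]*1000).round(0).tolist())
"
```

```text
[[588.1, 243.3, 19.0], [587.0, 200.6, 19.0], [584.5, 104.7, 19.0], [583.2, 51.5, 19.0]] [147.4 147.7 147.7 147.3]
[[606.6, 242.5, 19.0], [605.5, 200.1, 19.0], [603.0, 103.6, 19.0], [601.7, 50.3, 19.0]] [146.6 147.1 146.6 146.1]
[[694.0, 145.0, -1.0], [691.0, 145.0, -0.0], [686.0, 144.0, 4.0], [684.0, 145.0, 1.0], [681.0, 145.0, 0.0], [678.0, 145.0, -0.0], [674.0, 144.0, 3.0], [665.0, 142.0, 23.0], [660.0, 141.0, 29.0], [658.0, 141.0, 28.0], [655.0, 142.0, 27.0], [652.0, 142.0, 25.0], [652.0, 143.0, 15.0], [652.0, 144.0, 4.0], [649.0, 145.0, 2.0], [645.0, 144.0, 4.0], [638.0, 142.0, 21.0], [633.0, 142.0, 28.0], [631.0, 142.0, 23.0], [627.0, 142.0, 24.0], [626.0, 143.0, 18.0], [621.0, 142.0, 24.0], [618.0, 142.0, 26.0], [615.0, 142.0, 26.0], [611.0, 142.0, 27.0], [615.0, 145.0, -3.0], [611.0, 145.0, 1.0], [610.0, 146.0, -5.0], [606.0, 146.0, -4.0], [603.0, 145.0, -3.0], [600.0, 145.0, -2.0], [595.0, 145.0, 3.0], [588.0, 142.0, 22.0], [586.0, 143.0, 15.0], [582.0, 143.0, 19.0], [579.0, 143.0, 19.0], [577.0, 144.0, 14.0], [573.0, 143.0, 20.0], [573.0, 145.0, 4.0], [572.0, 146.0, -6.0], [569.0, 146.0, -5.0], [564.0, 145.0, 2.0], [562.0, 145.0, -0.0], [559.0, 146.0, -3.0], [556.0, 145.0, -1.0], [553.0, 146.0, -3.0]]
```

```bash
cat >> h.py <<'E'
def fr(fx,fy):
    a=np.radians(-2.8); c,s=np.cos(a),np.sin(a); return 612.5+c*fx-s*fy,146.5+s*fx+c*fy
E
python3 -c "
from h import *
plan((*fr(-135,-26.5),41,87.2),(*fr(-135,-26.5),4,None),(*fr(-66,-26.5),4,None))
"
```

```text
at [554.7 423.   41.4] yaw 25.0 tilt 0.5 q6 0.05 w 19.6 F [-0.4 -0.8 -0.7]
shift [-235.4 -196.4    0.4] norm 307 then roll -1.085 rad
shift [ 0.  0. 37.] norm 37
shift [-69.  -0.  -0.] norm 69
```

Emit:
{"name": "arm_command", "arguments": {"deltas": [-1,-0.0392,-0.0327,0,0,-1,-0.0392,-0.0327,0,0,-1,-0.0392,-0.0327,0,0,-1,-0.0392,-0.0327,0,0,-1,-0.0392,-0.0327,0,0,-1,-0.0392,-0.0327,0,0,-1,0,0,0,-0.181,-1,0,0,0,-0.181,-1,0,0,0,-0.181,-1,0,0,0,-0.181,-1,0,0,0,-0.181,-1,0,0,0,-0.181]}}

```text
time: 4.45
position: [0.4796, 0.1285, 0.0448]
tool_rot: [0.021, 1.0, 0.0, 0.0]
ft_force: [0.0, -0.1, -0.8]
grip_width: 0.0195
grip_force: 29.9
```

Emit:
{"name": "arm_command", "arguments": {"deltas": [-1,0,0,0,0,-1,0,0,0.019,0,-1,0,0,0.017,0,-1,0,0,0,0]}}

```text
time: 4.95
position: [0.4786, 0.1285, 0.0079]
tool_rot: [0.025, 1.0, -0.0, -0.001]
ft_force: [-0.1, -0.5, -0.8]
grip_width: 0.0199
grip_force: 29.9
```

```bash
python3 -c "
from h import *
plan((*fr(-66,-26.5),4,87.2))
i,d,K,T=snap('top','t2'); rects(d,K,T,i,.009,.03)
b=cv2.resize(i[130:230,210:310],None,fx=5,fy=5,interpolation=cv2.INTER_CUBIC); cv2.imwrite('pics/t2c.png',b[:,:,::-1])"
```

```text
at [478.6 128.5   7.9] yaw 87.1 tilt 0.14 q6 -1.48 w 19.9 F [-0.1 -0.5 -0.8]
shift [-66.9  -1.9   3.9] norm 67 then roll -0.001 rad
px [340.  63.] A 287 c 926 -101 size 238 38 ang 85.0 z 23.1 rgb [69. 67. 61.]
px [342.  91.] A 286 c 840 -103 size 244 54 ang -78.9 z 22.1 rgb [70. 69. 65.]
px [413. 108.] A 39 c 778 -327 size 58 17 ang 64.2 z 19.5 rgb [41. 73. 91.]
px [346. 110.] A 592 c 776 -133 size 188 43 ang 84.8 z 17.8 rgb [157. 147. 131.]
px [133. 140.] A 428 c 699 537 size 220 27 ang 11.4 z 26.9 rgb [109.  24.  19.]
px [493. 158.] A 253 c 630 -557 size 273 55 ang 2.2 z 19.7 rgb [159. 149. 131.]
px [238. 122.] A 207 c 750 216 size 89 27 ang -83.5 z 14.6 rgb [34. 33. 32.]
px [188. 133.] A 295 c 719 369 size 90 35 ang -57.0 z 15.6 rgb [220. 133. 149.]
px [346. 161.] A 1007 c 618 -117 size 172 108 ang -1.6 z 11.3 rgb [89. 50. 27.]
px [262. 158.] A 1136 c 618 147 size 204 97 ang 86.0 z 23.4 rgb [ 99.5 100.   95. ]
px [391. 158.] A 92 c 622 -248 size 53 27 ang -3.2 z 18.6 rgb [93.5 61.  29. ]
px [383. 184.] A 146 c 542 -220 size 92 47 ang -74.8 z 11.3 rgb [53. 32. 20.]
px [ 90. 197.] A
[... 155 characters left out ...]
6 c 461 -449 size 151 38 ang 80.9 z 21.2 rgb [214. 204. 183.]
px [413. 229.] A 776 c 407 -304 size 110 61 ang -13.9 z 23.6 rgb [179. 116.  55.]
px [304. 222.] A 273 c 437 24 size 90 31 ang 74.3 z 15.6 rgb [209. 170. 112.]
px [362. 227.] A 403 c 414 -153 size 91 40 ang -67.6 z 15.5 rgb [132. 102.  65.]
px [ 67. 255.] A 1814 c 354 717 size 150 137 ang -60.0 z 19.6 rgb [216. 206. 194.]
px [252. 251.] A 406 c 353 174 size 81 73 ang -81.0 z 15.4 rgb [30. 30. 30.]
px [206. 255.] A 111 c 346 308 size 32 30 ang -72.7 z 15.1 rgb [136.  66. 151.]
px [389. 280.] A 320 c 260 -224 size 90 30 ang -78.2 z 15.3 rgb [221. 135. 151.]
px [313. 354.] A 1031 c 54 1 size 204 103 ang -89.0 z 13.4 rgb [53. 60. 62.]
```

View pics/t2c.png

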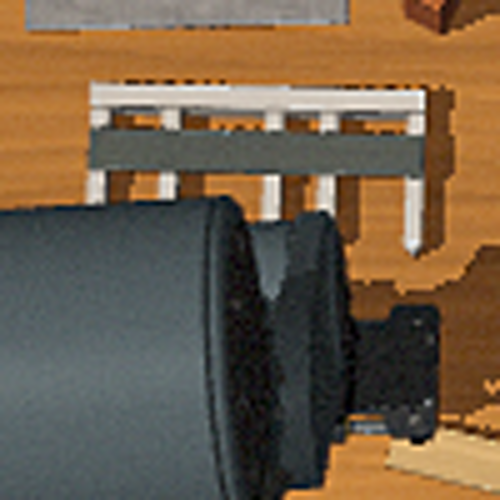

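The arm hides the nose area in this crop (frame at (90–425, 85–250)), so I'll insert by the computed pose and watch the force.

Emit:
{"name": "arm_command", "arguments": {"deltas": [-1,-0.008,-0.0019,0.0035,0,-1,-0.008,0,0,0,-1,-0.008,0,0,0,-1,-0.008,0,0,0,-1,-0.01,0,0,0,-1,-0.01,0,0,0,-1,-0.009,0,0,0,-1,-0.006,0,0,0,-1,0,0,0,0]}}

```text
time: 6.12
position: [0.5468, 0.1234, 0.0052]
tool_rot: [0.024, 1.0, 0.0, 0.0]
ft_force: [-0.7, -1.3, -0.4]
grip_width: 0.0197
grip_force: 29.9
```

```bash
python3 -c "
from h import *
plan((*fr(-66,-26.5),4,87.2))
s=snap('scene','s2')
b=cv2.resize(s[0][130:270,330:470],None,fx=4,fy=4,interpolation=cv2.INTER_CUBIC); cv2.imwrite('pics/s2c.png',b[:,:,::-1])"
```

```text
at [546.8 123.4   5.2] yaw 87.3 tilt 0.03 q6 -1.5 w 19.7 F [-0.7 -1.3 -0.4]
shift [ 1.5 -0.2  1.2] norm 2 then roll 0.001 rad
```

View pics/s2c.png

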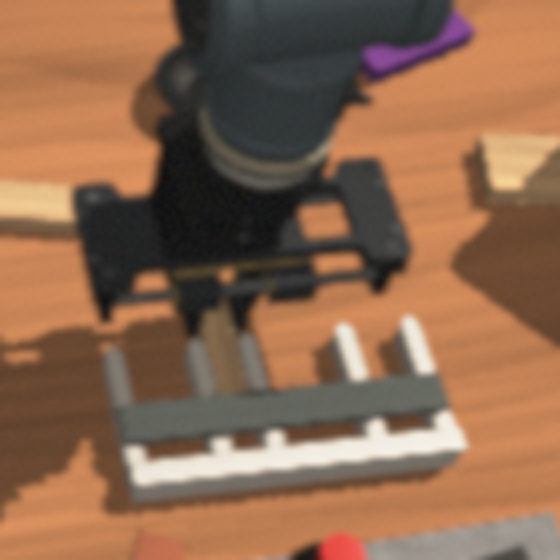

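The scene crop shows spacer 20 in its gap (235,350). Now release, back off and push.

Emit:
{"name": "arm_command", "arguments": {"deltas": [-0.3,0,0,0,0,-0.3,0,0,0,0,-0.3,0,0,0,0,-0.3,0.016,0,0,0,-0.3,0.016,0,0,0,-1,0.003,0,0,0,-1,0,0,0,0,-1,0,0,0,0,-1,0,0,0,0,-1,-0.012,0,0,0,-1,-0.01,0,0,0,-1,-0.008,0,0,0]}}

```text
time: 7.68
position: [0.5423, 0.1236, 0.0053]
tool_rot: [0.024, 1.0, 0.0, 0.0]
ft_force: [0.3, 0.1, -0.1]
grip_width: 0.0003
grip_force: 0.4
```

Emit:
{"name": "arm_command", "arguments": {"deltas": [-1,-0.003,0,0,0,-1,-0.003,0,0,0,-1,-0.002,0,0,0,-1,0,0,0,0]}}

```text
time: 8.18
position: [0.549, 0.1233, 0.0052]
tool_rot: [0.024, 1.0, -0.0, -0.0]
ft_force: [-0.5, -0.0, 0.1]
grip_width: 0.0005
grip_force: 0.3
```

```bash
python3 -c "
from h import *
plan((*fr(-59.5,-26.5),4,87.2))
print(fr(-50,-26.5),fr(40,-26.5))
s=snap('scene','s3'); d,K,T=s[1:]; P=cloud(d,K,T)
c,sn=np.cos(np.radians(2.8)),np.sin(np.radians(2.8))
Q=P[...,:2]*1000-[612.5,146.5]; fx=Q[...,0]*c-Q[...,1]*sn; fy=Q[...,0]*sn+Q[...,1]*c
for y in range(-40,-12,3):
  m=(abs(fy-y)<1.5)&(abs(P[...,2]-.016)<.0035)&(fx>-80)&(fx<45); print(y,m.sum(),np.percentile(fx[m],[2,98]).round() if m.any() else '')
"
```

```text
at [549.  123.3   5.2] yaw 87.3 tilt 0.02 q6 -1.5 w 0.5 F [-0.5 -0.   0.1]
shift [-2.8 -0.2  1.2] norm 3 then roll 0.001 rad
(np.float64(561.2651742333445), np.float64(122.47412585023265)) (np.float64(651.1577265940737), np.float64(118.07764656862746))
-40 10 [-36.  33.]
-37 22 [-63.  31.]
-34 21 [-51.  32.]
-31 26 [-51.  33.]
-28 26 [-54.  33.]
-25 26 [-53.  35.]
-22 21 [-51.  31.]
-19 26 [-52.  31.]
-16 19 [-43.  33.]
-13 11 [-41.  31.]
```

Emit:
{"name": "arm_command", "arguments": {"deltas": [-1,-0.002,0,0,0,-1,-0.002,0,0,0,-1,-0.0015,0,0,0,-1,0,0,0,0,-1,0,0,0,0]}}

```text
time: 8.85
position: [0.5491, 0.1233, 0.0051]
tool_rot: [0.024, 1.0, -0.0, -0.006]
ft_force: [-9.3, 1.8, 7.3]
grip_width: 0.0001
grip_force: 4.5
```

Home (it stops at about 10 N). Next is spacer 30.

```bash
python3 -c "
from h import *
plan((530,124,80,None),(428,-8,80,-15.6),(428,-8,4,None))"
```

```text
at [549.1 123.3   5.1] yaw 87.3 tilt 0.66 q6 -1.5 w 0.1 F [-9.3  1.8  7.3]
shift [ 19.1  -0.2 -74.9] norm 77
shift [  95.6 -136.7   -0. ] norm 167 then roll -1.346 rad
shift [ 0.  0. 76.] norm 76
```

Emit:
{"name": "arm_command", "arguments": {"deltas": [-1,0.01,0,0,0,-1,0.009,0,-0.035,0,0.2,0,0,-0.04,0,0.2,0.0319,-0.0456,0,0,0.2,0.0319,-0.0456,0,0,0.2,0.0318,-0.0455,0,0,0.2,0,0,0,0.1796,0.2,0,0,0,0.1796,0.2,0,0,0,0.1796,0.2,0,0,0,0.1796,0.2,0,0,0,0.1796]}}

```text
time: 10.22
position: [0.435, -0.0086, 0.0805]
tool_rot: [0.458, 0.889, 0.0, 0.002]
ft_force: [0.1, 0.0, 0.3]
grip_width: 0.052
grip_force: 0.0
```

Emit:
{"name": "arm_command", "arguments": {"deltas": [0.2,0,0,0,0.1796,0.2,0,0,0,0.1796,0.2,0,0,0,0.1796,0.2,0,0,0,0.1796,0.2,0,0,0,0.1796,0.2,0,0,0,0]}}

```text
time: 10.98
position: [0.4348, -0.0084, 0.0805]
tool_rot: [0.796, 0.605, 0.001, 0.001]
ft_force: [0.1, 0.0, -1.0]
grip_width: 0.0522
grip_force: 0.0
```

```bash
python3 -c "
from h import *
plan((428,-8,4,-15.6))
i,d,K,T=snap('wrist','w3'); rects(d,K,T,i,.009,.03)
i,d,K,T=snap('top','t3'); rects(d,K,T,i,.009,.03)" | grep -v "z 2"
```

```text
at [434.8  -8.4  80.5] yaw -15.5 tilt 0.15 q6 -0.01 w 52.2 F [ 0.1  0.  -1. ]
shift [-1.4 -6.6 76.5] norm 77 then roll 0.001 rad
px [99. 15.] A 3271 c 349 143 size 69 22 ang -15.5 z 17.3 rgb [45. 43. 42.]
px [306. 172.] A 6111 c 436 21 size 90 30 ang 74.8 z 16.6 rgb [221. 188. 144.]
px [574. 246.] A 4992 c 594 -88 size 117 48 ang -3.2 z 10.7 rgb [105.  67.  47.]
px [323. 346.] A 236 c 410 -111 size 24 11 ang -12.4 z 14.0 rgb [112.  89.  65.]
px [346. 110.] A 594 c 776 -133 size 188 43 ang 83.8 z 17.5 rgb [157.5 148.  131. ]
px [413. 109.] A 35 c 777 -328 size 57 15 ang 68.6 z 17.7 rgb [42. 72. 86.]
px [501. 166.] A 330 c 583 -583 size 334 162 ang 27.8 z 19.4 rgb [85. 77. 69.]
px [238. 122.] A 213 c 750 216 size 90 29 ang -78.2 z 14.2 rgb [34. 33. 32.]
px [188. 133.] A 293 c 719 370 size 90 34 ang -54.3 z 15.4 rgb [220. 133. 149.]
px [270. 125.] A 33 c 736 119 size 45 16 ang -79.4 z 19.8 rgb [90. 83. 73.]
px [347. 160.] A 978 c 618 -115 size 178 104 ang 3.4 z 11.3 rgb [96. 55. 30.]
px [390. 158.] A 92 c 621 -248 size 51 26 ang -3.1 z 17.8 rgb [93.  55.5 26. ]
px [383. 185.] A 132 c 541 -214 size 88 27 ang -88.6 z 11.6 rgb [53.5 31.  20. ]
px [362. 227.] A 401 c 414 -153 size 90 41 ang -68.5 z 15.9 rgb [136. 106.  68.]
px [ 67. 255.] A 1813 c 356 715 size 149 140 ang -53.4 z 19.5 rgb [217. 207. 195.]
px [389. 280.] A 317 c 260 -224 size 91 30 ang -78.5 z 15.6 rgb [220. 132. 148.]
px [319. 354.] A 983 c 52 -16 size 206 101 ang 73.5 z 13.3 rgb [54. 61. 64.]
```

Emit:
{"name": "arm_command", "arguments": {"deltas": [0.2,-0.0046,-0.0068,0.035,0,0.2,0,0,0.03,0,0.2,0,0,0.0115,0,0.2,0,0,0,0,-1,0,0,0,0,-1,0,0,0,0,-1,0,0,0,0,-1,0,0,0,0,-1,0,0,-0.04,0,-1,0,0,0,0]}}

```text
time: 12.32
position: [0.4271, -0.0109, 0.0453]
tool_rot: [0.797, 0.604, 0.001, 0.002]
ft_force: [0.7, -0.2, -1.4]
grip_width: 0.0292
grip_force: 30.0
```

```bash
python3 -c "
from h import *
plan((*fr(-140,74.5),43,87.2),(*fr(-140,74.5),5,None))"
```

```text
at [427.1 -10.9  45.3] yaw -15.6 tilt 0.24 q6 -0.02 w 29.2 F [ 0.7 -0.2 -1.4]
shift [243.1 -16.9   2.3] norm 244 then roll 1.347 rad
shift [ 0.  0. 38.] norm 38
```

Emit:
{"name": "arm_command", "arguments": {"deltas": [-1,0.0486,-0.0034,0,0,-1,0.0486,-0.0034,0,0,-1,0.0486,-0.0034,0,0,-1,0.0486,-0.0034,0,0,-1,0.0486,-0.0033,0,0,-1,0,0,0,0.18,-1,0,0,0,0.18,-1,0,0,0,0.18,-1,0,0,0,0.18,-1,0,0,0,0.18,-1,0,0,0,0.18,-1,0,0,0,0.18]}}

```text
time: 13.82
position: [0.4744, 0.2277, 0.0427]
tool_rot: [1.0, 0.016, -0.001, 0.0]
ft_force: [-0.1, 0.7, -1.7]
grip_width: 0.0293
grip_force: 30.0
```

Emit:
{"name": "arm_command", "arguments": {"deltas": [-1,0,0,0,0.087,-1,0,0,0,0]}}

```text
time: 14.08
position: [0.4745, 0.2277, 0.0428]
tool_rot: [1.0, -0.024, -0.001, 0.0]
ft_force: [-0.8, -0.5, -1.4]
grip_width: 0.0297
grip_force: 30.0
```

```bash
python3 -c "
from h import *
i,d,K,T=snap('wrist','w4'); rects(d,K,T,i,.01,.07)
plan((*fr(-140,74.5),5,87.2),(*fr(-66,74.5),5,None))"
```

```text
px [275.  29.] A 1346 c 586 242 size 30 10 ang -2.8 z 19.7 rgb [255. 250. 243.]
px [362.  29.] A 1354 c 584 199 size 30 10 ang -2.9 z 19.7 rgb [255. 250. 242.]
px [523.  34.] A 6680 c 578 120 size 45 35 ang 86.9 z 17.4 rgb [240. 209. 180.]
px [318. 194.] A 13898 c 511 225 size 87 49 ang -2.8 z 55.0 rgb [175. 145. 109.]
px [ 68. 251.] A 6015 c 472 378 size 75 37 ang 78.2 z 16.6 rgb [178. 147. 111.]
at [474.6 227.7  43. ] yaw -92.7 tilt 0.08 q6 1.85 w 30.0 F [-0.2 -0.3 -1.2]
shift [ 1.7 -0.1 38. ] norm 38 then roll 0.001 rad
shift [74. -0. -0.] norm 74
```

View pics/w4.png

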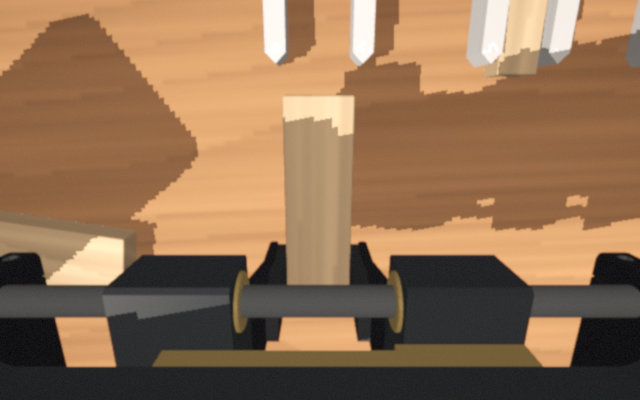

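Wrist view: spacer 30 at x≈318 lines up with the gap centre (noses at 275 and 362). Spacer 20's tail at (515,72) is just past its noses, so it's home. Inserting 30.

Emit:
{"name": "arm_command", "arguments": {"deltas": [-1,0.0017,0,0.019,0,-1,0,0,0.018,0,-1,0,0,0,0,-1,0.01,0,0,0,-1,0.01,0,0,0,-1,0.01,0,0,0,-1,0.01,0,0,0,-1,0.01,0,0,0,-1,0.01,0,0,0,-1,0.01,0,0,0,-1,0.004,0,0,0,-1,0,0,0,0]}}

```text
time: 15.62
position: [0.5509, 0.2241, 0.0067]
tool_rot: [1.0, -0.025, -0.0, 0.0]
ft_force: [0.2, 0.9, -1.2]
grip_width: 0.03
grip_force: 30.0
```

Emit:
{"name": "arm_command", "arguments": {"deltas": [-0.05,0,0,0,0,-0.05,0,0,0,0,-0.05,0,0,0,0,-0.05,-0.018,0,0,0,-0.05,-0.02,0,0,0,-1,0,0,0,0,-1,0,0,0,0,-1,0,0,0,0,-1,0,0,0,0,-1,0.014,0,0,0,-1,0.012,0,0,0,-1,0.01,0,0,0]}}

```text
time: 17.12
position: [0.55, 0.2242, 0.0068]
tool_rot: [1.0, -0.025, 0.0, -0.0]
ft_force: [-1.8, 1.6, 1.9]
grip_width: 0.0004
grip_force: 0.5
```

Emit:
{"name": "arm_command", "arguments": {"deltas": [-1,0.003,0,0,0,-1,0.003,0,0,0,-1,0.002,0,0,0,-1,0.001,0,0,0,-1,0,0,0,0]}}

```text
time: 17.75
position: [0.5541, 0.2239, 0.0066]
tool_rot: [1.0, -0.024, -0.004, 0.0]
ft_force: [-6.6, 0.1, 3.9]
grip_width: 0.0005
grip_force: 3.1
```

```bash
python3 -c "
from h import *
plan((*fr(-62.4,74.5),5,87.2))"
```

```text
at [554.1 223.9   6.6] yaw -92.8 tilt 0.41 q6 1.82 w 0.5 F [-6.6  0.1  3.9]
shift [-0.3 -0.1  1.6] norm 2 then roll -0.000 rad
```

Spacer 30 is home. Now spacer 50.

```bash
python3 -c "
from h import *
plan((530,225,80,None),(460,356,80,-11.8))"
```

```text
at [554.1 223.9   6.6] yaw -92.8 tilt 0.41 q6 1.82 w 0.5 F [-6.6  0.1  3.9]
shift [-24.1   0.  -73.4] norm 77
shift [ -76.3 -127.4   -0. ] norm 149 then roll -1.414 rad
```

Emit:
{"name": "arm_command", "arguments": {"deltas": [-1,-0.012,0,0,0,-1,-0.012,0,-0.035,0,0.7,0,0,-0.039,0,0.7,-0.0255,-0.0425,0,0,0.7,-0.0255,-0.0425,0,0,0.7,-0.0255,-0.0425,0,0,0.7,0,0,0,-0.177,0.7,0,0,0,-0.177,0.7,0,0,0,-0.177,0.7,0,0,0,-0.177,0.7,0,0,0,-0.177,0.7,0,0,0,-0.177]}}

```text
time: 19.25
position: [0.4639, 0.3563, 0.0808]
tool_rot: [0.873, 0.488, 0.001, 0.0]
ft_force: [-0.4, -0.5, 0.5]
grip_width: 0.0736
grip_force: 0.0
```

Emit:
{"name": "arm_command", "arguments": {"deltas": [0.7,0,0,0,-0.177,0.7,0,0,0,-0.177,0.7,0,0,0,0]}}

```text
time: 19.62
position: [0.4638, 0.3562, 0.0808]
tool_rot: [0.776, 0.631, 0.001, 0.0]
ft_force: [0.4, -0.2, 0.3]
grip_width: 0.0739
grip_force: 0.0
```

```bash
python3 -c "
from h import *
i,d,K,T=snap('wrist','w5'); rects(d,K,T,i,.009,.03,minA=300)
i,d,K,T=snap('top','t5'); rects(d,K,T,i,.009,.03)
plan((460,356,4,-11.8))" | grep -v "z 2"
```

```text
px [310. 169.] A 10236 c 466 387 size 90 50 ang 78.0 z 16.6 rgb [161. 132.  98.]
px [127. 240.] A 1550 c 329 363 size 33 31 ang -74.0 z 16.3 rgb [155.  84. 173.]
px [413. 109.] A 38 c 778 -327 size 57 17 ang 62.8 z 19.4 rgb [40.  68.5 85. ]
px [346. 110.] A 589 c 776 -132 size 188 43 ang 83.5 z 17.3 rgb [154. 144. 127.]
px [501. 168.] A 309 c 583 -583 size 334 160 ang 27.7 z 19.1 rgb [152. 143. 125.]
px [238. 122.] A 205 c 748 216 size 89 25 ang -80.2 z 14.4 rgb [32. 31. 30.]
px [188. 133.] A 298 c 719 370 size 90 32 ang -53.3 z 15.8 rgb [216. 129. 145.]
px [351. 164.] A 1128 c 616 -163 size 197 171 ang 86.9 z 11.3 rgb [92. 52. 28.]
px [391. 159.] A 92 c 618 -248 size 57 26 ang -1.1 z 18.4 rgb [89.  53.5 24. ]
px [190. 217.] A 149 c 460 357 size 50 27 ang -9.9 z 15.3 rgb [199. 160. 104.]
px [362. 227.] A 408 c 414 -153 size 91 40 ang -67.7 z 15.4 rgb [128.  99.  62.]
px [ 66. 252.] A 1494 c 369 723 size 150 112 ang -62.9 z 19.8 rgb [212. 202. 189.]
px [251. 250.] A 446 c 358 174 size 80 79 ang 88.3 z 15.5 rgb [28. 28. 28.]
px [197. 258.] A 320 c 337 337 size 90 30 ang -73.4 z 15.7 rgb [133.  64. 148.]
px [389. 280.] A 322 c 260 -225 size 90 30 ang -78.7 z 15.7 rgb [216. 131. 146.]
px [305. 355.] A 962 c 50 18 size 206 104 ang -69.7 z 13.5 rgb [54. 62. 64.]
at [463.8 356.2  80.8] yaw -11.8 tilt 0.05 q6 0.67 w 73.5 F [-0.5  0.3  0.5]
shift [-1.  -3.7 76.8] norm 77 then roll -0.001 rad
```

Emit:
{"name": "arm_command", "arguments": {"deltas": [0.7,-0.0014,-0.0044,0.035,0,0.7,0,0,0.03,0,0.7,0,0,0.0115,0,0.7,0,0,0,0,-1,0,0,0,0,-1,0,0,0,0,-1,0,0,0,0,-1,0,0,0,0,-1,0,0,-0.04,0,-1,0,0,0,0]}}

```text
time: 20.98
position: [0.4609, 0.3567, 0.0465]
tool_rot: [0.775, 0.631, 0.003, 0.001]
ft_force: [1.4, -0.4, -1.7]
grip_width: 0.0494
grip_force: 30.0
```

```bash
python3 -c "
from h import *
plan((*fr(-140,21.5),44,87.2))"
```

```text
at [460.9 356.7  46.5] yaw -11.7 tilt 0.33 q6 0.67 w 49.4 F [ 1.4 -0.4 -1.7]
shift [-175.5   49.3    2.5] norm 182 then roll 1.416 rad
```

Emit:
{"name": "arm_command", "arguments": {"deltas": [-1,-0.0439,0.0123,0,0,-1,-0.0439,0.0123,0,0,-1,-0.0439,0.0123,0,0,-1,-0.0438,0.0123,0,0,-1,0,0,0,0.177,-1,0,0,0,0.177,-1,0,0,0,0.177,-1,0,0,0,0.177,-1,0,0,0,0.177,-1,0,0,0,0.177,-1,0,0,0,0.177,-1,0,0,0,0.177]}}

```text
time: 22.48
position: [0.471, 0.1737, 0.0434]
tool_rot: [1.0, -0.028, -0.001, 0.0]
ft_force: [-0.2, -1.0, -1.2]
grip_width: 0.0494
grip_force: 30.0
```

```bash
python3 -c "
from h import *
i,d,K,T=snap('wrist','w6'); rects(d,K,T,i,.01,.07)
plan((*fr(-140,21.5),6,87.2),(*fr(-66,21.5),6,None))"
```

```text
px [206.  34.] A 7626 c 583 220 size 54 35 ang 87.0 z 17.1 rgb [241. 210. 165.]
px [400.  34.] A 4334 c 577 126 size 34 31 ang -3.9 z 17.0 rgb [237. 204. 162.]
px [445.  29.] A 1561 c 579 103 size 29 11 ang -3.4 z 19.4 rgb [240. 232. 224.]
px [553.  29.] A 1871 c 576 51 size 29 12 ang -4.3 z 19.2 rgb [222. 214. 207.]
px [317. 193.] A 22029 c 507 171 size 86 69 ang -3.2 z 54.9 rgb [157. 128.  96.]
at [471.  173.7  43.4] yaw -93.4 tilt 0.09 q6 1.76 w 49.7 F [-0.1 -0.4 -1.3]
shift [ 2.6 -1.3 37.4] norm 38 then roll -0.010 rad
shift [74. -0. -0.] norm 74
```

View pics/w6.png

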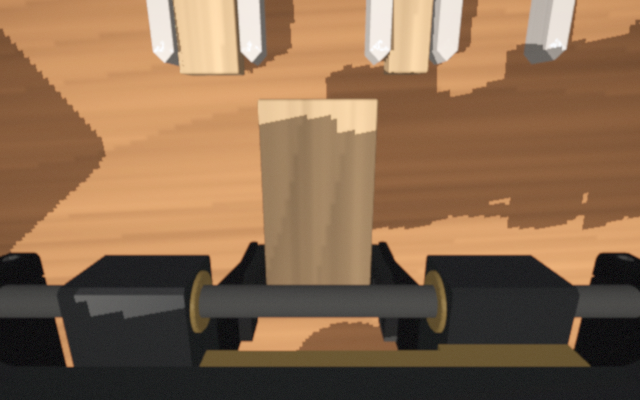

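Spacers 30 and 20 are both home: tails at (210,72) and (408,72), just past the noses. Spacer 50 at x≈318 against gap centre ≈315, so I correct by -1.3 mm and insert.

Emit:
{"name": "arm_command", "arguments": {"deltas": [-1,0.0026,-0.0013,0.019,-0.01,-1,0,0,0.018,0,-1,0,0,0,0,-1,0.01,0,0,0,-1,0.01,0,0,0,-1,0.01,0,0,0,-1,0.01,0,0,0,-1,0.01,0,0,0,-1,0.01,0,0,0,-1,0.01,0,0,0,-1,0.003,0,0,0,-1,0,0,0,0]}}

```text
time: 24.02
position: [0.5476, 0.1716, 0.0071]
tool_rot: [1.0, -0.02, -0.0, 0.0]
ft_force: [-1.5, -3.9, -0.7]
grip_width: 0.0497
grip_force: 30.0
```

Emit:
{"name": "arm_command", "arguments": {"deltas": [0.35,0,0,0,0,0.35,0,0,0,0,0.35,0,0,0,0,0.35,-0.018,0,0,0,0.35,-0.02,0,0,0,-1,0,0,0,0,-1,0,0,0,0,-1,0,0,0,0,-1,0,0,0,0,-1,0.014,0,0,0,-1,0.012,0,0,0,-1,0.01,0,0,0]}}

```text
time: 25.52
position: [0.546, 0.1719, 0.0071]
tool_rot: [1.0, -0.02, -0.0, 0.0]
ft_force: [-1.0, -1.1, -0.6]
grip_width: 0.0021
grip_force: 0.8
```

Emit:
{"name": "arm_command", "arguments": {"deltas": [-1,0.003,0,0,0,-1,0.003,0,0,0,-1,0.002,0,0,0,-1,0.001,0,0,0,-1,0,0,0,0]}}

```text
time: 26.15
position: [0.5514, 0.1717, 0.007]
tool_rot: [1.0, -0.019, -0.003, 0.0]
ft_force: [-5.6, -1.4, 4.7]
grip_width: 0.0001
grip_force: 2.7
```

```bash
python3 -c "
from h import *
plan((*fr(-62.4,21.5),5,87.2))"
```

```text
at [551.4 171.7   7. ] yaw -92.2 tilt 0.33 q6 1.72 w 0.1 F [-5.6 -1.4  4.7]
shift [-0.2  0.7  2. ] norm 2 then roll 0.010 rad
```

```bash
python3 -c "
from h import *
plan((527,173,80,None),(402,-122,80,-157.8))"
```

```text
at [551.4 171.7   7. ] yaw -92.2 tilt 0.33 q6 1.72 w 0.1 F [-5.6 -1.4  4.7]
shift [-24.5  -0.3 -73. ] norm 77
shift [-113.4  299.6   -0. ] norm 320 then roll 1.144 rad
```

Emit:
{"name": "arm_command", "arguments": {"deltas": [-1,-0.012,0,0,0,-1,-0.0125,0,-0.035,0,0.5,0,0,-0.038,0,0.5,-0.0189,0.05,0,0,0.5,-0.0189,0.05,0,0,0.5,-0.0189,0.05,0,0,0.5,-0.0189,0.05,0,0,0.5,-0.0189,0.05,0,0,0.5,-0.0189,0.05,0,0,0.5,0,0,0,0.1635,0.5,0,0,0,0.1635,0.5,0,0,0,0.1635]}}

```text
time: 27.65
position: [0.4057, -0.1234, 0.0806]
tool_rot: [0.964, -0.265, 0.002, 0.0]
ft_force: [-0.1, -0.1, -0.2]
grip_width: 0.0652
grip_force: 0.0
```

Emit:
{"name": "arm_command", "arguments": {"deltas": [0.5,0,0,0,0.1635,0.5,0,0,0,0.1635,0.5,0,0,0,0.1635,0.5,0,0,0,0.1635,0.5,0,0,0,0]}}

```text
time: 28.28
position: [0.4056, -0.1228, 0.0805]
tool_rot: [0.83, -0.557, 0.001, -0.0]
ft_force: [0.2, 0.7, -0.0]
grip_width: 0.0651
grip_force: 0.0
```

```bash
python3 -c "
from h import *
i,d,K,T=snap('wrist','w7'); rects(d,K,T,i,.009,.03,minA=300)
i,d,K,T=snap('top','t7'); rects(d,K,T,i,.009,.03,minA=150)
plan((402,-122,4,22.2))" | grep -v "z 2"
```

```text
px [ 86. 122.] A 20450 c 579 -143 size 159 93 ang 86.7 z 10.8 rgb [121.  79.  56.]
px [585. 159.] A 7320 c 259 -226 size 90 32 ang -78.7 z 16.3 rgb [245. 167. 182.]
px [325. 170.] A 8195 c 414 -155 size 90 40 ang -68.1 z 16.6 rgb [247. 213. 168.]
px [346. 110.] A 594 c 776 -133 size 188 42 ang 84.2 z 17.6 rgb [153. 145. 127.]
px [238. 122.] A 213 c 748 216 size 90 27 ang -84.5 z 14.6 rgb [31. 30. 30.]
px [188. 133.] A 291 c 719 370 size 90 33 ang -53.8 z 15.7 rgb [217. 130. 145.]
px [346. 161.] A 1029 c 619 -118 size 169 109 ang -1.8 z 11.3 rgb [95. 55. 31.]
px [ 67. 255.] A 1809 c 356 716 size 148 137 ang -57.4 z 19.5 rgb [213. 203. 191.]
px [196. 258.] A 323 c 337 336 size 90 30 ang -73.1 z 15.6 rgb [134.  65. 148.]
px [325. 356.] A 969 c 50 -30 size 205 94 ang 58.0 z 13.4 rgb [52. 59. 62.]
at [ 405.2 -122.7   80.4] yaw -157.7 tilt 0.1 q6 2.19 w 65.4 F [ 0.9  0.5 -0. ]
shift [-1.9  2.7 76.4] norm 77 then roll 0.002 rad
```

Emit:
{"name": "arm_command", "arguments": {"deltas": [0.5,-0.0008,0.0037,0.035,0,0.5,0,0,0.03,0,0.5,0,0,0.0115,0,0.5,0,0,0,0,-1,0,0,0,0,-1,0,0,0,0,-1,0,0,0,0,-1,0,0,0,0,-1,0,0,-0.04,0,-1,0,0,0,0]}}

```text
time: 29.62
position: [0.402, -0.1237, 0.0453]
tool_rot: [0.83, -0.558, 0.002, -0.0]
ft_force: [0.6, 0.4, -0.5]
grip_width: 0.0395
grip_force: 30.0
```

```bash
python3 -c "
from h import *
plan((*fr(-140,-69.5),44,87.2))"
```

```text
at [ 402.  -123.7   45.3] yaw -157.8 tilt 0.24 q6 2.19 w 39.5 F [ 0.6  0.4 -0.5]
shift [-166.9 -140.7    1.3] norm 218 then roll -1.135 rad
```

Emit:
{"name": "arm_command", "arguments": {"deltas": [-1,-0.0334,-0.0281,0,0,-1,-0.0334,-0.0281,0,0,-1,-0.0334,-0.0281,0,0,-1,-0.0334,-0.0282,0,0,-1,-0.0333,-0.0282,0,0,-1,0,0,0,-0.162,-1,0,0,0,-0.162,-1,0,0,0,-0.162,-1,0,0,0,-0.162,-1,0,0,0,-0.162,-1,0,0,0,-0.162,-1,0,0,0,-0.162]}}

```text
time: 31.12
position: [0.4677, 0.0845, 0.0429]
tool_rot: [1.0, -0.022, -0.001, -0.0]
ft_force: [-0.7, -1.0, 0.2]
grip_width: 0.04
grip_force: 30.0
```

```bash
python3 -c "
from h import *
i,d,K,T=snap('wrist','w8'); rects(d,K,T,i,.01,.07)
g=i[25].astype(int).min(1)
print((np.where(np.diff((g>200).astype(int)))[0]).tolist())
plan((*fr(-140,-69.5),6,87.2),(*fr(-66,-69.5),6,None))"
```

```text
px [126.  36.] A 18532 c 580 177 size 132 35 ang 87.7 z 16.8 rgb [232. 199. 155.]
px [267.  30.] A 1369 c 579 104 size 30 10 ang -3.3 z 19.5 rgb [240. 232. 225.]
px [375.  30.] A 1404 c 577 51 size 30 10 ang -3.1 z 19.6 rgb [240. 232. 224.]
px [617.  56.] A 3929 c 562 -76 size 50 31 ang -2.4 z 10.8 rgb [70. 46. 34.]
px [318. 195.] A 17666 c 503 82 size 84 60 ang -2.6 z 55.0 rgb [162. 132.  99.]
[55, 75, 186, 206, 255, 275, 365, 386]
at [467.6  84.5  42.9] yaw -92.3 tilt 0.09 q6 1.55 w 39.6 F [-0.5 -0.2 -1.4]
shift [ 1.7  0.5 36.9] norm 37 then roll 0.008 rad
shift [74.  0. -0.] norm 74
```

Emit:
{"name": "arm_command", "arguments": {"deltas": [-1,0.0017,0.0005,0.019,0.008,-1,0,0,0.0175,0,-1,0,0,0,0,-1,0.01,0,0,0,-1,0.01,0,0,0,-1,0.01,0,0,0,-1,0.01,0,0,0,-1,0.01,0,0,0,-1,0.01,0,0,0,-1,0.01,0,0,0,-1,0.003,0,0,0,-1,0,0,0,0]}}

```text
time: 32.67
position: [0.5428, 0.0797, 0.0072]
tool_rot: [1.0, -0.029, -0.0, -0.0]
ft_force: [0.5, -0.6, -0.7]
grip_width: 0.0395
grip_force: 30.0
```

Emit:
{"name": "arm_command", "arguments": {"deltas": [0.15,0,0,0,0,0.15,0,0,0,0,0.15,0,0,0,0,0.15,-0.018,0,0,0,0.15,-0.02,0,0,0,-1,0,0,0,0,-1,0,0,0,0,-1,0,0,0,0,-1,0,0,0,0,-1,0.014,0,0,0,-1,0.012,0,0,0,-1,0.01,0,0,0]}}

```text
time: 34.17
position: [0.5422, 0.0797, 0.0073]
tool_rot: [1.0, -0.029, 0.0, 0.0]
ft_force: [-0.5, -0.4, 0.7]
grip_width: 0.0006
grip_force: 0.4
```

Emit:
{"name": "arm_command", "arguments": {"deltas": [-1,0.003,0,0,0,-1,0.003,0,0,0,-1,0.002,0,0,0,-1,0.001,0,0,0,-1,0,0,0,0]}}

```text
time: 34.8
position: [0.5468, 0.0795, 0.0071]
tool_rot: [1.0, -0.029, -0.003, -0.0]
ft_force: [-5.8, -0.4, 4.1]
grip_width: 0.0005
grip_force: 2.7
```

```bash
python3 -c "
from h import *
plan((*fr(-62.4,-69.5),5,87.2))"
```

```text
at [546.8  79.5   7.1] yaw -93.3 tilt 0.35 q6 1.57 w 0.5 F [-5.8 -0.4  4.1]
shift [-0.  -0.6  2.1] norm 2 then roll -0.009 rad
```

All four spacers are in. Next, the press: measure its bar and base.

```bash
python3 -c "
from h import *
i,d,K,T=load('t5'); P=cloud(d,K,T)*1000
m=np.zeros(d.shape,bool); m[141:171,402:411]=1
m&=P[...,2]>85; q=P[m]; print('bar',len(q),q.mean(0).round(1),q.min(0).round(),q.max(0).round(), np.polyfit(q[:,0],q[:,1],1))
# base: dark region left edge and top/bottom
hsv=cv2.cvtColor(i,cv2.COLOR_RGB2HSV)
b=(abs(P[...,2]-10)<6)&(P[...,0]>500)&(P[...,0]<730)&(P[...,1]>-290)&(P[...,1]<-40)&(i.sum(2)<230)
r=cv2.minAreaRect(P[b][:,:2].astype(np.float32)); print(r, cv2.boxPoints(r).round())
br=(hsv[...,1]>130)&(hsv[...,2]>120)&(hsv[...,0]>18)&(hsv[...,0]<32); br[:, :320]=0; br[:,430:]=0; br[:125]=0;br[200:]=0
n,l,st,c=cv2.connectedComponentsWithStats(br.astype(np.uint8))
for k in range(1,n):
  if st[k,4]>4: print(c[k].round(1),st[k],np.median(P[l==k],0).round(),)
plan((600,-200,260,None))
"
```

```text
bar 151 [ 605.9 -273.5  106.5] [ 288. -284.   89.] [ 653.  -20. 1382.] [-0.43859913 -7.75651573]
((604.6582641601562, -165.01766967773438), (248.69386291503906, 204.68458557128906), 89.36912536621094) [[ 501. -288.]
 [ 706. -290.]
 [ 708.  -42.]
 [ 504.  -40.]]
[363.6 133.8] [360 132   9   7  34] [ 693. -165.   46.]
[398.1 139.9] [390 138  17   5  52] [ 657. -258.   92.]
[398.  170.5] [390 169  17   4  53] [ 566. -256.   94.]
[362.4 183.4] [359 182   8   4  25] [ 541. -154.   46.]
at [546.8  79.5   7.1] yaw -93.3 tilt 0.35 q6 1.57 w 0.5 F [-5.8 -0.4  4.1]
shift [  69.2  276.  -252.9] norm 381
```

Emit:
{"name": "arm_command", "arguments": {"deltas": [-1,-0.015,0,0,0,-1,0,0,-0.04,0,0,0.0042,0.04,-0.022,0,0,0.0042,0.04,-0.022,0,0,0.0042,0.04,-0.022,0,0,0.0042,0.04,-0.022,0,0,0.0042,0.04,-0.022,0,0,0.0042,0.04,-0.022,0,0,0.0042,0.04,-0.022,0,0,0,0,0,0]}}

```text
time: 36.05
position: [0.5505, -0.2054, 0.2036]
tool_rot: [1.0, -0.031, 0.004, 0.002]
ft_force: [0.5, 0.7, -0.4]
grip_width: 0.043
grip_force: 0.0
```

```bash
python3 -c "
from h import *
plan((545,-200,200,None))
i,d,K,T=snap('wrist','w9'); P=cloud(d,K,T)*1000; print((P[20:400:40,20:640:60,2]).round())
"
```

```text
at [ 550.5 -205.4  203.6] yaw -93.5 tilt 0.51 q6 1.09 w 43.0 F [ 0.5  0.7 -0.4]
shift [-5.8 -5.   3.6] norm 9
[[ 47.  -2.  -0.  -1.  45.  -1.  -2.  -1.  -2.  -2.  -2.]
 [ -1.  -2.  -1.   9.  73.  93.  91.  -4.  -2.  -2.  -1.]
 [ 24.  -1.  -1.   9.  72.  94.  -1.  -3.  -1.  -2.  -0.]
 [ 25.   0.  -1.   9.  71.  95.  -1.  -2.  -2.  -1.  -2.]
 [ 17.   0.   0.   8.  70.  95.  94.  -1.  -0.  -1.   2.]
 [  0.   0.  -0.  -1.  -1.   0.  -1.  -0.  -1.  -1.   2.]
 [278.  -0. 281. 281. 222.  -0. 224. 282. 281.  21. 280.]
 [290. 297. 296. 295. 290. 290. 290. 298. 296. 297. 291.]
 [284. 297. 295. 296. 251.   1. 252. 297. 298.  -2. 287.]
 [310. 309. 309. 309. 309. 308. 309. 309. 309. 309. 308.]]
```

View pics/w9.png

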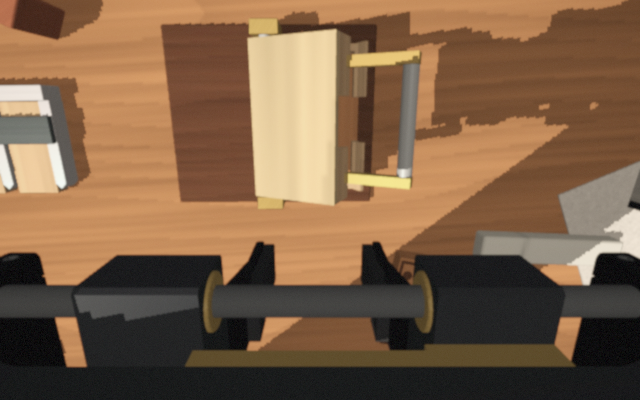

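Wrist view: the bar runs from (411,65) to (405,178), with cheeks at (263,26) and (270,202) and the base's +y edge at x≈165–182.

```bash
python3 -c "
from h import *
i,d,K,T=load('w9'); P=cloud(d,K,T)*1000
q=np.array([P[v,u] for v in range(70,172,6) for u in range(401,415) if P[v,u,2]>80])
f=np.polyfit(q[:,0],q[:,1],1); print('bar mean',q.mean(0).round(1),'ext',q.min(0).round(),q.max(0).round(),'ang',np.degrees(np.arctan(f[0])),'ztop',np.percentile(q[:,2],95), 'y@605',np.polyval(f,605))
for a in [(263,26),(270,203)]:
  print('cheek',np.median(P[a[1]-4:a[1]+4,a[0]-6:a[0]+6].reshape(-1,3),axis=0).round(1))
b=(abs(P[...,2]-9)<4)&(i.astype(int).sum(2)<330); b[:,450:]=0; b[:,:140]=0;b[215:]=0
r=cv2.minAreaRect(P[b][:,:2].astype(np.float32)); print(r)
e=[]
for v in range(40,196,8):
  u=np.where(b[v])[0][0]; e.append(P[v,u])
e=np.array(e); f=np.polyfit(e[:,0],e[:,1],1); print('left edge ang',np.degrees(np.arctan(f[0])),'y@615',np.polyval(f,615))
"
```

```text
bar mean [ 611.5 -274.3   98.7] ext [ 575. -280.   92.] [ 646. -209.  365.] ang 0.05728473252970552 ztop 99.34623799689871 y@605 -274.3161003162513
cheek [ 690.5 -167.2   44.9]
cheek [ 539.1 -158.2   45.3]
((614.4664306640625, -163.00588989257812), (199.59359741210938, 168.5357208251953), 86.76168823242188)
left edge ang -3.297262785787337 y@615 -64.38102128131727
```

```bash
cat >> h.py <<'E'
def pr(x,y):
    a=np.radians(-3.24); c,s=np.cos(a),np.sin(a); return 614.5+c*x-s*y,-163+s*x+c*y
def arc(t0,t1,n):
    t=np.linspace(t0,t1,n+1); y=125*np.cos(t); z=125*np.sin(t)
    print('ty,tz mm:',np.c_[-np.diff(y),-np.diff(z)].round(1).tolist())
E
python3 -c "
from h import *
plan((*pr(0,-113.7),140,-93.24),(*pr(0,-113.7),73,None))
arc(2.714,0,16)
"
```

```text
at [ 549.  -202.9  202.2] yaw -93.4 tilt 0.22 q6 1.09 w 43.5 F [0.1 0.4 0.2]
shift [63.4 70.  62.2] norm 113 then roll -0.004 rad
shift [ 0.  0. 67.] norm 67
ty,tz mm: [[-10.4, -18.5], [-13.3, -16.4], [-15.9, -14.0], [-18.1, -11.1], [-19.7, -7.9], [-20.7, -4.4], [-21.2, -0.9], [-21.0, 2.7], [-20.2, 6.2], [-18.9, 9.6], [-17.0, 12.6], [-14.6, 15.3], [-11.8, 17.6], [-8.7, 19.3], [-5.3, 20.5], [-1.8, 21.1]]
```

Emit:
{"name": "arm_command", "arguments": {"deltas": [-0.05,0.0212,0.0233,0.02,0,-0.05,0.0211,0.0233,0.021,0,-0.05,0.0211,0.0233,0.021,0,-0.05,0,0,0,0,-0.05,0,0,0.034,0,-0.05,0,0,0.033,0,-0.05,0,0,0,0,-1,0,0,0,0,-1,0,0,0,0,-1,0,0,0,0,-1,0,0,0,0,-1,0,0,0,0], "newtons": 20}}

```text
time: 37.6
position: [0.6079, -0.2773, 0.0737]
tool_rot: [1.0, -0.029, 0.001, 0.002]
ft_force: [-1.4, -4.8, 2.5]
grip_width: 0.0109
grip_force: 20.0
```

```bash
python3 -c "
from h import *
plan((*pr(0,-113.7),73,-93.24))"
```

```text
at [ 607.9 -277.3   73.7] yaw -93.3 tilt 0.3 q6 1.04 w 10.9 F [-1.4 -4.8  2.5]
shift [ 0.2 -0.8  0.7] norm 1 then roll -0.001 rad
```

Bar gripped. Swing the leaf open.

Emit:
{"name": "arm_command", "arguments": {"deltas": [-1,0,-0.0104,-0.0185,0,-1,0,-0.0133,-0.0164,0,-1,0,-0.0159,-0.014,0,-1,0,-0.0181,-0.0111,0,-1,0,-0.0197,-0.0079,0,-1,0,-0.0207,-0.0044,0,-1,0,-0.0212,-0.0009,0,-1,0,-0.021,0.0027,0,-1,0,-0.0202,0.0062,0,-1,0,0,0,0]}}

```text
time: 38.85
position: [0.6181, -0.1106, 0.1355]
tool_rot: [1.0, -0.028, 0.001, -0.002]
ft_force: [5.1, 2.4, -0.4]
grip_width: 0.0115
grip_force: 20.0
```

```bash
python3 -c "
from h import *
t=1.187
x,y=pr(0,125*np.cos(t)); plan((x,y,21+125*np.sin(t),-93.24))"
```

```text
at [ 618.1 -110.6  135.5] yaw -93.2 tilt 0.24 q6 1.27 w 11.5 F [ 5.1  2.4 -0.4]
shift [-0.7  5.7 -1.4] norm 6 then roll -0.000 rad
```

Emit:
{"name": "arm_command", "arguments": {"deltas": [-1,0,-0.0169,0.0083,0,-1,0,-0.017,0.0126,0,-1,0,-0.0146,0.0153,0,-1,0,-0.0118,0.0176,0,-1,0,-0.0087,0.0193,0,-1,0,-0.0053,0.0205,0,-1,0,-0.0015,0.021,0,-1,0,0,0.001,0,-1,0,0,0,0]}}

```text
time: 39.98
position: [0.6224, -0.0399, 0.0209]
tool_rot: [1.0, -0.028, 0.002, 0.002]
ft_force: [4.6, -8.7, 3.6]
grip_width: 0.0112
grip_force: 20.0
```

```bash
python3 -c "
from h import *
t=0
x,y=pr(0,125*np.cos(t)); plan((x,y,21+125*np.sin(t),-93.24))"
```

```text
at [622.4 -39.9  20.9] yaw -93.3 tilt 0.26 q6 1.39 w 11.2 F [ 4.6 -8.7  3.6]
shift [-1.  -1.6 -0.1] norm 2 then roll -0.000 rad
```

Emit:
{"name": "arm_command", "arguments": {"deltas": [-1,0,0,0.0015,0,-1,0,0,0,0,-0.1,0,0,-0.0015,0,-0.1,0,0,0,0,-0.1,0,0,0,0,-0.1,0,0,-0.04,0,0.8,-0.02,0.02,-0.05,0,0.8,-0.03,0.035,-0.03,0,0.8,-0.03,0.035,-0.03,0,0.8,-0.03,0.03,-0.02,0,0.8,0,0,0,0,0.8,0,0,0,0]}}

```text
time: 41.48
position: [0.5039, -0.1512, 0.1903]
tool_rot: [1.0, -0.029, -0.001, -0.001]
ft_force: [-0.1, -0.5, -0.7]
grip_width: 0.0779
grip_force: 0.0
```

```bash
python3 -c "
from h import *
plan((407,-303,110,-104.1))
i,d,K,T=snap('wrist','w10'); t=snap('top','t10'); rects(t[1],t[2],t[3],t[0],.009,.03,minA=150)
"|grep -E "at|shift|roll|z 23"
```

```text
at [ 503.9 -151.2  190.3] yaw -93.3 tilt 0.1 q6 1.12 w 77.9 F [-0.1 -0.5 -0.7]
shift [-88.  157.2  80.3] norm 197 then roll 0.188 rad
px [339.  89.] A 319 c 874 -100 size 239 85 ang 88.7 z 23.1 rgb [72. 71. 68.]
px [413. 228.] A 774 c 407 -303 size 110 62 ang -13.5 z 23.5 rgb [110.  68.  31.]
```

View pics/w10.png

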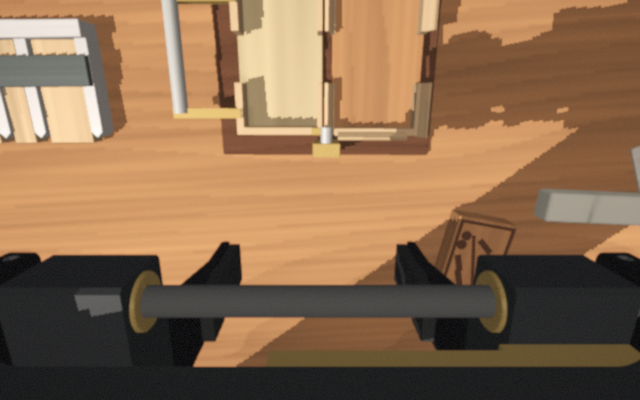

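The leaf lies fully open: bar at (175,60), light nest at (240–325,0–130), bed at (330–430,0–130). The block at (475,245) still has its carved face up. Going to the block.

Emit:
{"name": "arm_command", "arguments": {"deltas": [0.95,-0.022,0.0393,0.02,0,0.95,-0.022,0.0393,0.02,0,0.95,-0.022,0.0393,0.02,0,0.95,-0.022,0.0393,0.02,0,0.95,0,0,0,0.094,0.95,0,0,0,0.094,0.95,0,0,0,0]}}

```text
time: 42.45
position: [0.4077, -0.3032, 0.11]
tool_rot: [0.993, -0.121, -0.001, -0.001]
ft_force: [0.9, -0.1, 0.8]
grip_width: 0.0848
grip_force: 0.0
```

```bash
python3 -c "
from h import *
i,d,K,T=snap('wrist','w11'); rects(d,K,T,i,.016,.03,minA=500)
plan((407,-303,9,-103.8))
P=cloud(d,K,T)*1000; m=(P[...,2]>19)&(P[...,2]<29)&(P[...,0]>360)&(P[...,0]<480); print(np.percentile(P[m],[1,99],axis=0).round())
"
```

```text
px [91. 15.] A 3252 c 572 -201 size 67 24 ang 87.6 z 23.1 rgb [208. 152. 102.]
px [130.  37.] A 914 c 551 -201 size 95 19 ang -82.3 z 22.8 rgb [146. 118.  87.]
px [509.  87.] A 10240 c 461 -451 size 150 30 ang 84.1 z 22.8 rgb [174. 167. 153.]
px [320. 207.] A 11509 c 406 -305 size 110 60 ang -14.0 z 25.1 rgb [148. 103.  68.]
at [ 407.8 -303.2  110.2] yaw -103.9 tilt 0.08 q6 0.95 w 85.0 F [ 0.1 -0.3  0. ]
shift [ -0.8   0.  101.2] norm 101 then roll -0.002 rad
[[ 362. -521.   21.]
 [ 478. -272.   27.]]
```

Emit:
{"name": "arm_command", "arguments": {"deltas": [0.75,-0.001,0.0005,0.035,0,0.75,0,0,0.035,0,0.75,0,0,0.02,0,0.75,0,0,0.011,0,0.75,0,0,0,0,-1,0,0,0,0,-1,0,0,0,0,-1,0,0,0,0,-1,0,0,0,0,-1,0,0,-0.05,0,-1,0,0,-0.05,0,-1,0,0,0,0], "newtons": 30}}

```text
time: 44.0
position: [0.4079, -0.3061, 0.1131]
tool_rot: [0.992, -0.122, 0.003, 0.003]
ft_force: [0.2, -0.2, -1.6]
grip_width: 0.0595
grip_force: 30.0
```

```bash
python3 -c "
from h import *
plan((500,-165,200,-93.24))"
```

```text
at [ 407.9 -306.1  113.1] yaw -104.1 tilt 0.46 q6 0.95 w 59.5 F [ 0.2 -0.2 -1.6]
shift [  55.  -159.2  -86.9] norm 190 then roll -0.189 rad
```

```bash
python3 -c "
from h import *
i,d,K,T=load('w10'); P=cloud(d,K,T)*1000
# press-frame coords
a=np.radians(-3.24);c,s=np.cos(a),np.sin(a)
dx,dy=P[...,0]-614.5,P[...,1]+163
X=c*dx+s*dy;Y=-s*dx+c*dy;Z=P[...,2]
m=np.zeros(d.shape,bool);m[:160,200:450]=1
print('base near edge X',np.percentile(X[m&(abs(Z-9)<3)],[1]),'Y ext',np.percentile(Y[m&(abs(Z-9)<3)],[1,99]))
f=m&(abs(Z-16)<2.2)&(Y>2)&(Y<80); print('nest floor Y',np.percentile(Y[f],[1,50,99]).round(1),'X',np.percentile(X[f],[1]).round(1),f.sum())
b=m&(abs(Z-22)<2.2)&(Y<-2); print('bed floor Y',np.percentile(Y[b],[1,99]).round(1),'X',np.percentile(X[b],1).round(1),b.sum())
for x in (-50,-40,-30): 
  q=m&(abs(X-x)<1); o=np.argsort(Y[q]); yy,zz=Y[q][o],Z[q][o]; k=[ (round(yy[j],1),round(zz[j])) for j in range(0,len(yy),3)]; print(x,k)
for y in (20,40,60):
  q=m&(abs(Y-y)<1); o=np.argsort(X[q]); print(y,[(round(X[q][j],1),round(Z[q][j])) for j in o[:70:2]])
"
```

```text
base near edge X [-81.78283674] Y ext [-101.50803939   96.74605815]
nest floor Y [ 4.4 38.2 73.7] X [-53.8] 9468
bed floor Y [-83.5  -9.4] X -54.3 10591
-50 [(np.float64(-123.5), 0), (np.float64(-121.6), 2), (np.float64(-120.2), 1), (np.float64(-119.1), 1), (np.float64(-118.2), 1), (np.float64(-117.3), 1), (np.float64(-116.2), 1), (np.float64(-115.1), 1), (np.float64(-113.4), 1), (np.float64(-113.0), -1), (np.float64(-111.1), 1), (np.float64(-109.4), 1), (np.float64(-108.2), 2), (np.float64(-107.2), 1), (np.float64(-106.3), 1), (np.float64(-105.5), 1), (np.float64(-101.0), 9), (np.float64(-88.8), 44), (np.float64(-87.3), 43), (np.float64(-86.6), 43), (np.float64(-85.6), 41), (np.float64(-84.6), 41), (np.float64(-84.0), 39), (np.float64(-83.4), 39), (np.float64(-82.6), 39), (np.float64(-81.8), 39), (np.float64(-81.1), 38), (np.float64(-80.2), 38), (np.float64(-79.3), 31), (np.float64(-79.2), 28), (np.float64(-79.2), 24), (np.float64(-79.0), 36), (np.float64(-78.0), 22), (np.float64(-77.1), 22), (np.float64(-75.8), 24), (np.float64(-75.2), 22), (np.float64(-73.4), 22), (np.float64(-72.
[... 14386 characters left out ...]
 9), (np.float64(-79.6), 11), (np.float64(-78.8), 10), (np.float64(-78.0), 9), (np.float64(-76.9), 10), (np.float64(-75.8), 10), (np.float64(-74.9), 10), (np.float64(-74.0), 10), (np.float64(-72.9), 11), (np.float64(-71.9), 11), (np.float64(-71.1), 10), (np.float64(-70.0), 11), (np.float64(-69.2), 9), (np.float64(-68.2), 10), (np.float64(-67.3), 10), (np.float64(-66.4), 9), (np.float64(-65.3), 11), (np.float64(-64.5), 9), (np.float64(-63.5), 10), (np.float64(-60.0), 40), (np.float64(-59.1), 39), (np.float64(-58.3), 39), (np.float64(-57.4), 40), (np.float64(-56.6), 38), (np.float64(-55.7), 39), (np.float64(-54.9), 39), (np.float64(-54.6), 17), (np.float64(-54.5), 31), (np.float64(-54.5), 18)]
```

```bash
python3 -c "
from h import *
print(pr(2.2,38)); plan((*pr(2.2,38),113,-93.24),(*pr(2.2,38),62,None))"
```

```text
(np.float64(618.8441877205566), np.float64(-125.1850818717194))
at [ 407.9 -306.1  113.1] yaw -104.1 tilt 0.46 q6 0.95 w 59.5 F [ 0.2 -0.2 -1.6]
shift [ 1.606e+02 -2.267e+02  1.000e-01] norm 278 then roll -0.189 rad
shift [ 0.  0. 51.] norm 51
```

Emit:
{"name": "arm_command", "arguments": {"deltas": [-1,0.0268,-0.0378,0,0,-1,0.0268,-0.0378,0,0,-1,0.0268,-0.0378,0,0,-1,0.0268,-0.0378,0,0,-1,0.0267,-0.0378,0,0,-1,0.0267,-0.0377,0,0,-1,0,0,0,-0.095,-1,0,0,0,-0.094,-1,0,0,0,0,-1,0,0,0.025,0,-1,0,0,0.022,0,-1,0,0,0,0]}}

```text
time: 45.5
position: [0.6148, -0.1228, 0.0604]
tool_rot: [1.0, -0.029, -0.003, -0.001]
ft_force: [-1.1, 0.1, -0.3]
grip_width: 0.0599
grip_force: 30.0
```

```bash
python3 -c "
from h import *
plan((*pr(2.2,38),62,-93.24))
i,d,K,T=snap('wrist','w12')
"
```

```text
at [ 614.8 -122.8   60.4] yaw -93.3 tilt 0.35 q6 1.25 w 59.9 F [-1.1  0.1 -0.3]
shift [ 4.2  2.2 -1.6] norm 5 then roll -0.002 rad
```

View pics/w12.png

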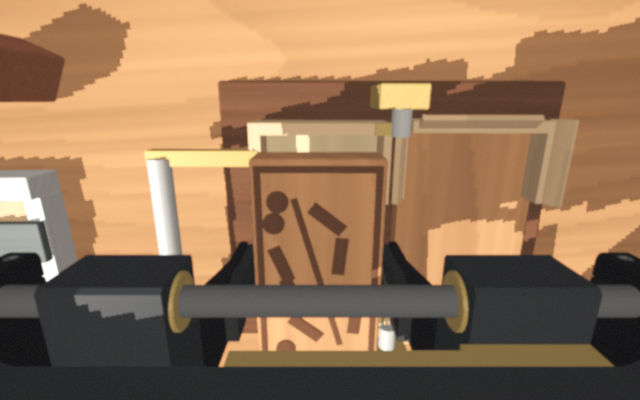

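Block in hand, face up, above the nest. Its front edge is at rows 153–168, the nest's far wall at row ~135. Measuring the relative offset in the same image.

```bash
cat > rel.py <<'E'
from h import *
import sys
i,d,K,T=load(sys.argv[1]); P=cloud(d,K,T)*1000
a=np.radians(-3.24);c,s=np.cos(a),np.sin(a)
dx,dy=P[...,0]-614.5,P[...,1]+163
X=c*dx+s*dy;Y=-s*dx+c*dy;Z=P[...,2]
m=np.zeros(d.shape,bool);m[60:240,210:400]=1
zt=np.median(Z[180:230,290:340]);print('block top z',zt)
b=m&(abs(Z-zt)<4)&(Y>-5)&(Y<90)
print('block front X',np.percentile(X[b],99.5).round(1),'Y',[np.percentile(Y[b&(abs(X-np.percentile(X[b],99.5)+k)<4)],[1,99]).round(1) for k in(5,15,25)])
w=m&(abs(Z-16.5)<2.5)&(X>20)&(Y>-5)&(Y<90)
print('floor far X',np.percentile(X[w],99).round(1),'Y ext',np.percentile(Y[w],[1,99]).round(1),w.sum())
w=m&(abs(Z-39)<3)&(X>40)&(Y>-5)&(Y<90)
print('wall top X',np.percentile(X[w],[1,99]).round(1),'Y ext',np.percentile(Y[w],[1,99]).round(1),w.sum())
w=(abs(Z-9.5)<2.5)&(X>40)&(abs(Y)<120); w[150:]=0
print('base far X',np.percentile(X[w],[99.5]).round(1),'Y',np.percentile(Y[w],[.5,99.5]).round(1),w.sum())
E
python3 rel.py w12
```

```text
block top z 75.58662819294864
block front X 53.7 Y [array([ 9.4, 67.6]), array([ 9.5, 67.7]), array([ 9.4, 67.8])]
floor far X 79.8 Y ext [ 5.2 68.4] 1656
wall top X [41.3 80.2] Y ext [-3.8 83.1] 2284
base far X [88.5] Y [-102.3   96. ] 4929
```

Emit:
{"name": "arm_command", "arguments": {"deltas": [-1,0.0042,0.0019,0.0,0,-1,0,0,0.004,0,-1,0,0,0,0,-1,0,0,0,0]}}

```text
time: 46.05
position: [0.6212, -0.1254, 0.0592]
tool_rot: [1.0, -0.028, 0.0, 0.0]
ft_force: [0.4, 0.1, -1.9]
grip_width: 0.0598
grip_force: 30.0
```

```bash
cat >> rel.py <<'E'
for y in (25,55):
  q=(abs(Y-y)<1.2)&(X>45)&(X<95)&(np.arange(400)[:,None]<200); o=np.argsort(X[q]); print(y,' '.join('%d:%d'%(X[q][j].round(),Z[q][j].round()) for j in o[::4]))
E
python3 -c "
from h import *
plan((*pr(2.2,38),62,-93.24))
i,d,K,T=snap('wrist','w13')
b=cv2.resize(i[70:240,200:460],None,fx=3,fy=3,interpolation=cv2.INTER_CUBIC); cv2.imwrite('pics/w13c.png',b[:,:,::-1])
"; python3 rel.py w13
```

```text
at [ 621.2 -125.4   59.2] yaw -93.3 tilt 0.01 q6 1.25 w 59.8 F [ 0.4  0.1 -1.9]
shift [-2.3 -0.1 -2.8] norm 4 then roll -0.000 rad
block top z 73.13434923853237
block front X 59.0 Y [array([ 7.5, 65.7]), array([ 7.6, 65.8]), array([ 7.7, 65.9])]
floor far X 81.3 Y ext [ 4.1 71.8] 485
wall top X [41.4 77.2] Y ext [-4.3 88.9] 2646
base far X [86.8] Y [-101.3   95.9] 11489
25 45:73 45:74 46:74 46:73 46:73 47:74 47:73 47:73 47:72 48:73 48:73 48:73 48:72 49:72 49:74 49:73 50:72 50:72 50:73 51:72 51:73 51:74 52:72 52:74 52:73 53:73 53:74 53:74 54:74 54:73 54:73 55:74 55:74 55:17 55:74 55:16 56:17 56:74 56:73 56:74 56:73 57:73 57:73 57:74 58:72 58:72 58:71 58:73 59:63 59:60 59:60 59:70 59:70 59:67 59:58 59:70 59:58 59:71 60:40 60:40 60:40 61:40 61:39 61:39 62:39 63:39 63:41 63:40 64:40 64:40 65:40 65:15 65:22 65:35 65:16 65:36 65:36 65:11 66:12 67:12 67:11 68:11 68:12 69:11 69:11 70:12 71:11 71:11 72:11 72:11 73:11 73:11 74:12 75:11 75:11 76:11 76:11 77:11 77:11 78:11 78:12 79:12 80:11 80:11 81:12 81:12 82:12 82:10 83:10 83:10 84:10 85:11 85:11 86:10 86:9 87:10 88:1 88:0 89:0 89:0 90:2 91:1 92:1 92:1 93:1 93:1 94:1 94:2 95:1
55 45:75 45:74 46:73 46:73 46:74 46:73 47:73 47:73 47:73 48:73 48:74 48:73 48:73 49:72 49:73 50:74 50:72 50:72 50:73 51:73 51:73 51:72 52:74 52:74 53:73 53:74 53:73 54:75 54:73 54:73 54:74 55:74 55:74 55:73 55:74 56:73 56:74 56:72 56:73 56:74 56:73 57:72 57:73 57:73 58:73 58:72 58:73 59:73 59:74 59:72 59:57 59:70 59:67 59:51 59:61 59:65 59:65 59:55 59:62 60:40 60:40 60:38 61:40 61:40 62:39 62:38 63:39 63:40 63:40 64:40 64:39 65:39 65:41 65:40 65:29 65:10 65:17 65:18 65:25 66:10 67:11 67:10 68:11 68:12 69:12 69:11 70:12 71:11 71:12 72:12 72:12 73:12 73:11 74:12 75:11 75:11 76:11 76:10 77:11 77:10 77:12 78:11 78:11 79:11 80:10 80:10 81:11 81:10 81:12 82:12 82:10 83:10 83:9 84:10 85:10 85:10 86:10 86:9 87:9 88:1 88:0 89:0 89:0 90:0 91:2 91:2 92:1 93:1 93:1 94:2 94:1 95:1
```

View pics/w13c.png

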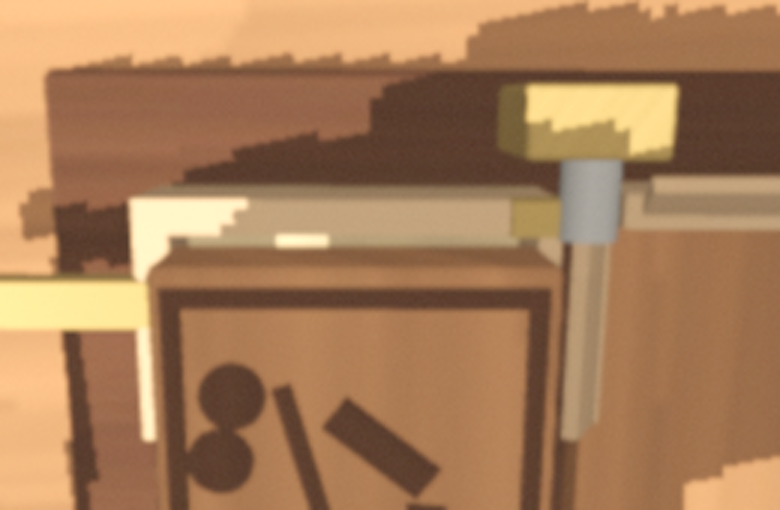

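Laterally aligned: the nest interior spans 175–535 and the block 150–560 in the crop, both centred at 355. The block is about 1.7 mm too far in x, so I correct that and lower.

Emit:
{"name": "arm_command", "arguments": {"deltas": [-1,-0.0017,0,0,0,-1,0,0,0.006,0,-1,0,0,0.005,0,-1,0,0,0.005,0,-1,0,0,0.005,0,-1,0,0,0.004,0,-1,0,0,0.004,0,-1,0,0,0.001,0,-1,0,0,0,0]}}

```text
time: 47.22
position: [0.6195, -0.1254, 0.0289]
tool_rot: [1.0, -0.028, 0.0, -0.0]
ft_force: [-0.0, -1.0, -1.5]
grip_width: 0.0595
grip_force: 30.0
```

Emit:
{"name": "arm_command", "arguments": {"deltas": [-1,0,0,0.0015,0,-1,0,0,0,0,0.65,0,0,0,0,0.65,0,0,0,0,0.65,0,0,0,0,0.65,0,0,-0.02,0,0.65,0,0,-0.03,0,0.65,0,0,-0.04,0,0.65,-0.035,0,-0.03,0,0.65,-0.035,0,-0.03,0,0.65,0,0,0,0,0.65,0,0,0,0]}}

```text
time: 48.72
position: [0.5505, -0.1217, 0.1785]
tool_rot: [1.0, -0.028, 0.001, 0.0]
ft_force: [0.5, -0.4, 0.3]
grip_width: 0.0718
grip_force: 0.0
```

```bash
python3 -c "
from h import *
i,d,K,T=snap('wrist','w14')
P=cloud(d,K,T)*1000
a=np.radians(-3.24);c,s=np.cos(a),np.sin(a)
dx,dy=P[...,0]-614.5,P[...,1]+163
X=c*dx+s*dy;Y=-s*dx+c*dy;Z=P[...,2]
for x in (-40,0,40):
  for y in (15,37,62):
    q=(abs(X-x)<4)&(abs(Y-y)<3)&(Z<100); print(x,y,q.sum(),np.median(Z[q]).round(1) if q.any() else '')
q=(np.hypot(X-2.4,Y-122)<30)&(Z>30)&(Z<60); print('bar z',np.percentile(Z[q],95) if q.any() else '')
x,y=pr(2.4,123); plan((x,y,90,-93.24),(x,y,21,None))
arc(0,np.pi,24)
"
```

```text
-40 15 65 39.8
-40 37 65 39.7
-40 62 65 40.1
0 15 75 39.9
0 37 69 40.6
0 62 70 40.3
40 15 84 39.8
40 37 76 39.9
40 62 87 40.3
bar z 46.59552227809002
at [ 550.5 -121.7  177.7] yaw -93.2 tilt 0.08 q6 1.21 w 72.1 F [-0.8  0.2 -0. ]
shift [ 68.7 -85.4  87.7] norm 140 then roll -0.000 rad
shift [ 0.  0. 69.] norm 69
ty,tz mm: [[1.1, -16.3], [3.2, -16.0], [5.3, -15.5], [7.2, -14.7], [9.1, -13.6], [10.8, -12.3], [12.3, -10.8], [13.6, -9.1], [14.7, -7.2], [15.5, -5.3], [16.0, -3.2], [16.3, -1.1], [16.3, 1.1], [16.0, 3.2], [15.5, 5.3], [14.7, 7.2], [13.6, 9.1], [12.3, 10.8], [10.8, 12.3], [9.1, 13.6], [7.2, 14.7], [5.3, 15.5], [3.2, 16.0], [1.1, 16.3]]
```

The block is seated flat at 40 mm all over. Regrip the bar.

Emit:
{"name": "arm_command", "arguments": {"deltas": [-0.05,0.0229,-0.0285,0.0292,0,-0.05,0.0229,-0.0285,0.0292,0,-0.05,0.0229,-0.0284,0.0293,0,-0.05,0,0,0,0,-0.05,0,0,0.035,0,-0.05,0,0,0.034,0,-0.05,0,0,0,0,-1,0,0,0,0,-1,0,0,0,0,-1,0,0,0,0,-1,0,0,0,0], "newtons": 20}}

```text
time: 50.15
position: [0.6236, -0.04, 0.0217]
tool_rot: [1.0, -0.028, 0.001, 0.0]
ft_force: [-0.5, -0.6, 3.5]
grip_width: 0.0116
grip_force: 20.0
```

Emit:
{"name": "arm_command", "arguments": {"deltas": [-1,0,0.0011,-0.0163,0,-1,0,0.0032,-0.016,0,-1,0,0.0053,-0.0155,0,-1,0,0.0072,-0.0147,0,-1,0,0.0091,-0.0136,0,-1,0,0.0108,-0.0123,0,-1,0,0.0123,-0.0108,0,-1,0,0.0136,-0.0091,0,-1,0,0.0147,-0.0072,0,-1,0,0.0155,-0.0053,0,-1,0,0.016,-0.0032,0,-1,0,0.0163,-0.0011,0]}}

```text
time: 51.65
position: [0.616, -0.1641, 0.1494]
tool_rot: [1.0, -0.028, 0.001, -0.001]
ft_force: [1.3, 4.1, 3.2]
grip_width: 0.0111
grip_force: 20.0
```

Emit:
{"name": "arm_command", "arguments": {"deltas": [-1,0,0.0163,0.0011,0,-1,0,0.016,0.0032,0,-1,0,0.0155,0.0053,0,-1,0,0.0147,0.0072,0,-1,0,0.0136,0.0091,0,-1,0,0.0123,0.0108,0,-1,0,0.0108,0.0123,0,-1,0,0.0091,0.0136,0,-1,0,0.0072,0.0147,0,-1,0,0.0053,0.0155,0,-1,0,0.0032,0.016,0]}}

```text
time: 53.02
position: [0.6083, -0.2883, 0.0356]
tool_rot: [1.0, -0.028, -0.001, -0.001]
ft_force: [-0.9, 5.4, 2.2]
grip_width: 0.0111
grip_force: 19.7
```

Emit:
{"name": "arm_command", "arguments": {"deltas": [-1,0,0.0011,0.01,0,-1,0,0,0.0063,0,-1,0,0,0.001,0,-1,0,0,0,0]}}

```text
time: 53.52
position: [0.6083, -0.2896, 0.0193]
tool_rot: [1.0, -0.028, -0.001, -0.0]
ft_force: [-1.9, 3.1, -1.9]
grip_width: 0.0106
grip_force: 20.0
```

```bash
python3 -c "
from h import *
x,y=pr(2.4,-127); plan((x,y,21,-93.24))"
```

```text
at [ 608.3 -289.6   19.3] yaw -93.2 tilt 0.08 q6 1.02 w 10.6 F [-1.9  3.1 -1.9]
shift [ 1.5  0.3 -1.7] norm 2 then roll 0.000 rad
```

Emit:
{"name": "arm_command", "arguments": {"deltas": [-1,0,0,0.002,0,-1,0,0,0.002,0,-1,0,0,0,0,-1,0,0,0,0]}}

```text
time: 54.02
position: [0.6083, -0.2896, 0.0166]
tool_rot: [1.0, -0.028, -0.0, -0.0]
ft_force: [-4.5, 4.3, 4.4]
grip_width: 0.0108
grip_force: 19.6
```

```bash
python3 -c "
from h import *
t=snap('top','t15'); P=cloud(*t[1:])*1000
a=np.radians(-3.24);c,s=np.cos(a),np.sin(a)
dx,dy=P[...,0]-614.5,P[...,1]+163
X=c*dx+s*dy;Y=-s*dx+c*dy;Z=P[...,2]
for x in (-40,-20,0,20,40): print(x,[(y,round(float(np.median(Z[(abs(X-x)<8)&(abs(Y-y)<6)])),1)) for y in (-15,-40,-70)])
"
```

```text
-40 [(-15, nan), (-40, 440.4), (-70, 431.3)]
-20 [(-15, nan), (-40, 428.7), (-70, 410.0)]
0 [(-15, nan), (-40, nan), (-70, 399.2)]
20 [(-15, nan), (-40, nan), (-70, 355.5)]
40 [(-15, nan), (-40, nan), (-70, 344.3)]
  return _methods._mean(a, axis=axis, dtype=dtype,
  ret = ret.dtype.type(ret / rcount)
```

Emit:
{"name": "arm_command", "arguments": {"deltas": [-1,0,0,0.002,0,-1,0,0,0.002,0,-1,0,0,0,0,-0.1,0,0,-0.004,0,-0.1,0,0,0,0,-0.1,0,0,0,0,-0.1,0,0,-0.05,0,-0.1,-0.02,0,-0.05,0,-0.1,-0.05,-0.02,-0.03,0,-0.1,-0.02,-0.02,-0.03,0,-0.1,0,0,0,0,-0.1,0,0,0,0]}}

```text
time: 55.58
position: [0.5222, -0.2457, 0.1754]
tool_rot: [1.0, -0.028, 0.001, 0.001]
ft_force: [-0.3, 0.6, 0.0]
grip_width: 0.0392
grip_force: 0.0
```

```bash
cat > lv.py <<'E'
from h import *
import sys
i,d,K,T=snap('wrist',sys.argv[1]); P=cloud(d,K,T)*1000
a=np.radians(-3.24);c,s=np.cos(a),np.sin(a)
dx,dy=P[...,0]-616.8,P[...,1]+165.2
X=c*dx+s*dy;Y=-s*dx+c*dy;Z=P[...,2]
ok=(Z<120)&(d>0)
for x in (-45,-25,0,25,45): print(x,[(y,round(float(np.median(Z[q])),1)) for y in (-125,-77,-70,-60,-42,-25,-14,20,40,60,125) if (q:=ok&(abs(X-x)<4)&(abs(Y-y)<2)).any()])
plan((616,-165,190,None))
E
python3 lv.py w15
```

```text
-45 [(-125, 48.8), (-77, 69.8), (-70, 70.2), (-60, 70.0), (-42, 70.1), (-25, 70.0), (-14, 70.0), (20, 10.3), (40, 10.4), (60, 10.1), (125, 0.3)]
-25 [(-125, 45.7), (-77, 69.6), (-70, 70.2), (-60, 70.1), (-42, 69.9), (-25, 70.1), (-14, 70.0), (20, 10.1), (40, 9.9), (60, 10.2), (125, 0.4)]
0 [(-125, 45.8), (-77, 70.0), (-70, 69.9), (-60, 70.0), (-42, 70.2), (-25, 70.1), (-14, 70.0), (20, 10.2), (40, 10.3), (60, 10.3), (125, 0.3)]
25 [(-125, 45.5), (-77, 69.7), (-70, 70.0), (-60, 70.1), (-42, 70.1), (-25, 70.1), (-14, 69.8), (20, 10.2), (40, 10.0), (60, 9.9), (125, 0.3)]
45 [(-125, 48.8), (-77, 69.9), (-70, 70.1), (-60, 69.9), (-42, 70.2), (-25, 70.0), (-14, 70.2), (20, 10.1), (40, 10.1), (60, 9.9), (125, 0.1)]
at [ 522.  -245.7  174.8] yaw -93.3 tilt 0.02 q6 0.99 w 38.9 F [-0.5  0.2  0. ]
shift [ 89.2 -85.9 -15.2] norm 125
```

The leaf is dead level (70 mm all over, bar top at 46 mm): fully over. Regrip and swing back.

Emit:
{"name": "arm_command", "arguments": {"deltas": [-0.1,0.0443,0.0195,0.02,0,-0.1,0.0443,0.0194,0.02,0,-0.1,0,0,0,0,-0.1,0,0,0.04,0,-0.1,0,0,0.04,0,-0.1,0,0,0.033,0,-0.1,0,0,0,0,-1,0,0,0,0,-1,0,0,0,0,-1,0,0,0,0,-1,0,0,0,0]}}

```text
time: 57.0
position: [0.6082, -0.2896, 0.0241]
tool_rot: [1.0, -0.028, 0.001, 0.001]
ft_force: [-0.2, -1.2, 3.4]
grip_width: 0.0112
grip_force: 20.0
```

Emit:
{"name": "arm_command", "arguments": {"deltas": [-1,0,-0.0011,-0.0163,0,-1,0,-0.0032,-0.016,0,-1,0,-0.0053,-0.0155,0,-1,0,-0.0072,-0.0147,0,-1,0,-0.0091,-0.0136,0,-1,0,-0.0108,-0.0123,0,-1,0,-0.0123,-0.0108,0,-1,0,-0.0136,-0.0091,0,-1,0,-0.0147,-0.0072,0,-1,0,-0.0155,-0.0053,0,-1,0,-0.016,-0.0032,0,-1,0,-0.0163,-0.0011,0]}}

```text
time: 58.5
position: [0.6157, -0.1646, 0.1517]
tool_rot: [1.0, -0.028, 0.002, 0.002]
ft_force: [1.2, -4.3, 1.1]
grip_width: 0.0113
grip_force: 20.0
```

```bash
python3 -c "
from h import *
plan((*pr(2.4,-2),146,None))"
```

```text
at [ 615.7 -164.6  151.7] yaw -93.2 tilt 0.33 q6 1.19 w 11.3 F [ 1.2 -4.3  1.1]
shift [1.1 0.5 5.7] norm 6
```

Emit:
{"name": "arm_command", "arguments": {"deltas": [-1,0,-0.0163,0.0011,0,-1,0,-0.016,0.0032,0,-1,0,-0.0155,0.0053,0,-1,0,-0.0147,0.0072,0,-1,0,-0.0136,0.0091,0,-1,0,-0.0123,0.0108,0,-1,0,-0.0108,0.0123,0,-1,0,-0.0091,0.0136,0,-1,0,-0.0072,0.0147,0,-1,0,-0.0053,0.0155,0,-1,0,-0.0032,0.016,0,-1,0,-0.0005,0.0163,0]}}

```text
time: 60.0
position: [0.6225, -0.0399, 0.0227]
tool_rot: [1.0, -0.028, 0.001, 0.001]
ft_force: [-1.6, -4.7, 34.0]
grip_width: 0.0111
grip_force: 20.0
```

Emit:
{"name": "arm_command", "arguments": {"deltas": [-1,0,0,0.003,0,-1,0,0,0.003,0,-1,0,0,0.002,0,-1,0,0,0,0,-0.1,0,0,-0.004,0,-0.1,0,0,0,0,-0.1,0,0,0,0,-0.1,0,0,-0.04,0,-0.1,0,0,-0.04,0,-0.1,-0.03,0.03,-0.04,0,-0.1,-0.03,0.03,-0.03,0,-0.1,-0.03,0.03,0,0]}}

```text
time: 61.5
position: [0.5267, -0.1249, 0.1701]
tool_rot: [1.0, -0.028, 0.001, 0.0]
ft_force: [0.6, 0.1, -0.6]
grip_width: 0.0394
grip_force: 0.0
```

Emit:
{"name": "arm_command", "arguments": {"deltas": [-0.1,0,0.03,0,0,-0.1,0,0,0,0,-0.1,0,0,0,0]}}

```text
time: 61.88
position: [0.5244, -0.1532, 0.1678]
tool_rot: [1.0, -0.028, -0.001, -0.001]
ft_force: [-0.3, 0.8, 0.3]
grip_width: 0.0393
grip_force: 0.0
```

```bash
python3 lv.py w16
```

```text
-45 [(-125, 0.7), (-77, 29.5), (-70, 45.7), (-60, 46.8), (-42, 46.7), (-25, 46.7), (-14, 46.7), (20, 17.1), (40, 16.9), (60, 16.6), (125, 43.0)]
-25 [(-125, 0.8), (-77, 29.9), (-70, 45.9), (-60, 46.7), (-42, 46.6), (-25, 46.7), (-14, 46.7), (20, 16.8), (40, 16.7), (60, 16.8), (125, 45.9)]
0 [(-125, 0.6), (-77, 22.9), (-70, 46.0), (-60, 47.1), (-42, 46.5), (-25, 47.1), (-14, 46.8), (20, 16.6), (40, 16.9), (60, 16.6), (125, 46.1)]
25 [(-125, 1.1), (-77, 29.9), (-70, 45.6), (-60, 47.2), (-42, 46.9), (-25, 47.0), (-14, 47.0), (20, 16.9), (40, 16.7), (60, 17.0), (125, 45.8)]
45 [(-125, 1.0), (-77, 29.4), (-70, 46.4), (-60, 46.9), (-42, 46.9), (-25, 46.9), (-14, 46.8), (20, 16.8), (40, 16.8), (60, 16.9), (125, 41.6)]
at [ 524.6 -153.   167.9] yaw -93.2 tilt 0.14 q6 1.14 w 38.8 F [ 0.3  0.7 -0.2]
shift [ 92.    6.9 -22.1] norm 95
```

View pics/w16.png

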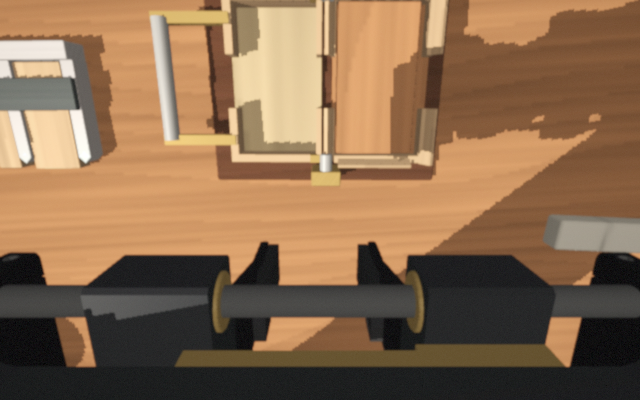

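The block lies flat and face-down in the bed (plain back visible at (378,80), height 46 mm = 22+24). The nest is empty and the leaf is fully open. Now clear the arm and check the spacers.

Emit:
{"name": "arm_command", "arguments": {"deltas": [-0.1,-0.03,0.045,-0.01,0,-0.1,-0.03,0.045,-0.01,0,-0.1,-0.02,0.045,-0.01,0,-0.1,0,0.045,0,0,-0.1,0,0,0,0]}}

```text
time: 62.55
position: [0.4355, -0.3318, 0.1987]
tool_rot: [1.0, -0.03, 0.001, 0.001]
ft_force: [-0.0, 0.4, 0.1]
grip_width: 0.0391
grip_force: 0.0
```

```bash
python3 -c "
from h import *
i,d,K,T=snap('top','t17'); rects(d,K,T,i,.009,.03,minA=150)
P=cloud(d,K,T)*1000
c,sn=np.cos(np.radians(2.8)),np.sin(np.radians(2.8))
Q=P[...,:2]-[612.5,146.5]; fx=Q[...,0]*c-Q[...,1]*sn; fy=Q[...,0]*sn+Q[...,1]*c
for n,y,w in((40,-69.5,20),(20,-26.5,10),(50,21.5,25),(30,74.5,15)):
  m=(abs(fy-y)<w-4)&(P[...,2]>9)&(P[...,2]<24)&(fx>-120)&(fx<0); print(n,np.percentile(fx[m],[1,5]).round(1),np.median(P[...,2][m]).round(1))
b=cv2.resize(i[100:300,150:450],None,fx=2.66,fy=2.66,interpolation=cv2.INTER_CUBIC); cv2.imwrite('pics/t17c.png',b[:,:,::-1])
"
```

```text
px [341.  63.] A 291 c 930 -101 size 237 31 ang 85.4 z 21.3 rgb [68. 66. 61.]
px [344.  90.] A 295 c 843 -105 size 247 69 ang -75.9 z 22.6 rgb [69. 67. 64.]
px [346. 110.] A 594 c 775 -132 size 188 44 ang 83.1 z 17.8 rgb [154. 145. 129.]
px [126. 161.] A 776 c 661 613 size 263 192 ang 11.1 z 26.9 rgb [108.  25.  16.]
px [492. 142.] A 156 c 665 -561 size 207 5 ang -8.5 z 21.1 rgb [158. 148. 130.]
px [238. 122.] A 208 c 749 217 size 91 26 ang -81.9 z 14.4 rgb [32.5 32.  31. ]
px [188. 133.] A 299 c 719 370 size 90 34 ang -54.0 z 15.8 rgb [218. 131. 146.]
px [349. 158.] A 971 c 623 -119 size 112 106 ang -1.5 z 15.5 rgb [193. 165. 106.]
px [390. 160.] A 153 c 614 -247 size 115 29 ang -7.4 z 21.2 rgb [94. 60. 29.]
px [261. 164.] A 2183 c 613 147 size 203 105 ang 87.1 z 19.0 rgb [200. 163. 107.]
px [382. 184.] A 150 c 540 -215 size 90 34 ang -83.7 z 11.6 rgb [95.  54.5 32. ]
px [ 67. 255.] A 1803 c 355 715 size 148 137 ang -59.0 z 19.5 rgb [214. 204. 192.]
px [252. 250.] A 441 c 358 174 size 80 79 ang 87.7 z 15.8 rgb [28. 29. 29.]
px [196. 258.] A 320 c 337 336 size 90 30 ang -73.1 z 15.6 rgb [134.  65. 150.]
px [330. 358.] A 867 c 41 -48 size 197 82 ang 41.1 z 13.5 rgb [52. 60. 62.]
40 [-51.5 -50. ] 15.9
20 [-50.2 -49.3] 15.8
50 [-51.3 -50.2] 15.6
30 [-51.3 -49.3] 16.1
```

View pics/t17c.png

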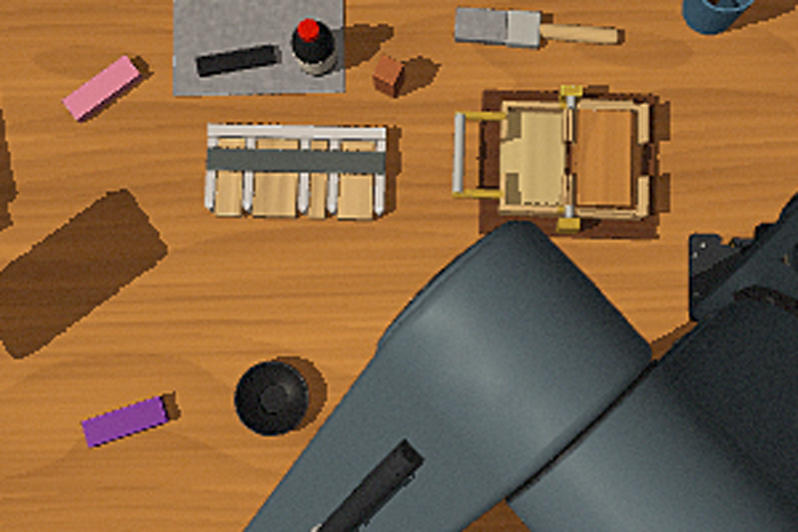

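The picture shows all four spacers in their gaps (crop 215–385, 140–220), with tails at frame x ≈ -50. The block is in the bed and the leaf is open, so I'll hand in.

```bash
python3 -c "
from h import *
print(order.hand_in())"
```

```text
the job is handed in; nothing more can be done
None
```

I handed the job in at about 63 s: the block is face-down in the bed, the leaf is fully open again, and all four spacers are fully home in their matching gaps.

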